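# Load the sampler with its ports up and close the guard

## Robot

A 6-joint arm with a two-finger parallel gripper is mounted at the origin on the work surface. World frame = base frame: x ahead of the robot, y to its left, z up, the work surface at z = 0. Lengths are in m, angles in rad, forces in N, time in s.
With the tool pointing down it reaches from about 0.275 to 0.825 m from the base axis. Payload 4.9 kg.
Tool frame: the origin (TCP) lies at the very end of the fingers, on their centre line; the grasp point (between the pads) lies 19 mm behind it; y points along the fingers, x is the direction in which the jaws open and shut, and the axes are right-handed (so a half turn about y gives the same grasp; the last joint's range is limited). The gripper opens to 85 mm and grips with 20 to 120 N. Pads are 22 mm wide; open, the fingers measure 114 mm over their backs; the gripper's body (76 mm by 85 mm) begins 54 mm behind the grasp point. The pads swing forward as they close: fully open they stand 13 mm farther back than shut.
Start: joints at [-1.405, 0.326, -0.193, 1.052, 0, 1.437], TCP at [0.162, -0.525, 0.231] pointing down, gripper open.
Joint ranges: [-2.65, 2.65], [-0.97, 1.79], [-1.3, 1.35], [-1.93, 2.1], [-1.47, 1.37], [-3.14, 3.14]. Speed limits (rad/s): [2.57, 2.57, 3.14, 3.14, 3.14, 3.14].

## Interface

Orientations are given as [roll, pitch, yaw] about the fixed x, y, z axes, in that order (R = Rz(yaw) Ry(pitch) Rx(roll)).
In Python, from cell import ctrl, imaging, ticket gives the robot as it stands.
- The arm moves only by the tool jog_arm, never from a script. Its argument "motion" is a list of rows, each an object of numbers: "x", "y", "z": the shift along the tool's x, y, z in units of 60 mm (1.0 is 60 mm); "wx", "wy", "wz": the turn, a rotation vector about the tool's x, y, z in units of 10 degrees (1.0 is 10 degrees); "claw": the opening in per cent of the stroke, from 0 (shut) to 100 (fully open). In form: [{"x": .., "y": .., "z": .., "wx": .., "wy": .., "wz": .., "claw": ..}, ...]. A call has 1 to 10 rows; each row is the pose to reach, as a shift and turn from the pose commanded when the call began, along the tool's axes at that moment; what a row does not reach only later rows make up. A row lasts 1/8 s, in which the tool goes at most 62.5 mm and 10.7 degrees, less where a joint would pass 70% of its speed; a pose out of reach is approached as far as the arm can. A call with a gripper value outside its range is refused whole. The fingers move at their own pace and stop on an object; "grip_force" is the grip in N (left out, the last holds). Time passes only in rows, so rows that repeat a pose let the fingers close. It gives the time, the measured TCP pose, the force and the opening at its end, in the units of the state.
- ctrl.state(): the state, without advancing time (a new reading comes with each control period).
- imaging.grab_frame(name): name is "scene" or "top" or "wrist"; returns a dict with "color" (400x640x3 uint8, red, green, blue), "K" (3x3 intrinsics, pixels), "R" (3x3) and "t" (3): a world point X has camera coordinates R X + t. Camera axes: x right, y down, z forward; pixel columns grow to the right and rows downward; lengths in m; the calibration is good to about 2 mm. A picture is of the moment at which its call begins. There is no depth.
- ticket.finish_job(): hands the job in, once; it reports no verdict.
The state is a dict: "time": time; "joint_pos": joint angles; "qd": joint speeds; "joint_torque": joint torques, N m; "eef_pos": TCP position; "orientation": TCP orientation; "force": force on the tool from outside, world axes, zero at the start; "moment": the same for the moment, N m; "width": finger opening in m.
Only numpy, scipy, OpenCV 4.12 (cv2) and the standard library are available. Lean on these libraries where they do the work, as an engineer would, in place of code of your own. Each camera call takes 0.05 s, during which the arm holds its last target.

## Task

Load the sampler for a run: move every sample vessel from the green carry rests into a V-cradle of its own on the sampler deck, centred, port end towards the clear guard, and roll each one in its V until its orange port points straight up; also seat the wash block flat and square in its pocket. When all of that is in place, slide the guard fully shut until its latch clicks, and leave the other things on the bench where they are.

Things in the scene. Friction and masses are not known exactly. Their poses are not given: they have to be found in the camera images.
- vessel1_mid (a point): sample vessel 1: blue cylinder, white end bands, 130 mm long, 40 mm dia, about 0.3 kg, may be absent (None). An orange port tube, 16 mm dia, stands 22 mm out of its round side, 32 mm from the middle. Its plastic is slippery. Starts in a green V rest, axis 60 mm above the table, port leaning 40 to 60 deg to one side. Origin: middle of its axis; x along the axis to the port's end, z where the port points.
- vessel1_port (a point): centre of the mouth of vessel 1's port tube, at (32, 0, 42) mm in the frame of vessel1_mid; same axes. None if absent.
- vessel2_mid (a point): sample vessel 2: blue cylinder, white end bands, 130 mm long, 40 mm dia, about 0.3 kg, may be absent (None). An orange port tube, 16 mm dia, stands 22 mm out of its round side, 32 mm from the middle. Its plastic is slippery. Starts in a green V rest, axis 60 mm above the table, port leaning 40 to 60 deg to one side. Origin: middle of its axis; x along the axis to the port's end, z where the port points.
- vessel2_port (a point): centre of the mouth of vessel 2's port tube, at (32, 0, 42) mm in the frame of vessel2_mid; same axes. None if absent.
- vessel3_mid (a point): sample vessel 3: blue cylinder, white end bands, 130 mm long, 40 mm dia, about 0.3 kg, may be absent (None). An orange port tube, 16 mm dia, stands 22 mm out of its round side, 32 mm from the middle. Its plastic is slippery. Starts in a green V rest, axis 60 mm above the table, port leaning 40 to 60 deg to one side. Origin: middle of its axis; x along the axis to the port's end, z where the port points.
- vessel3_port (a point): centre of the mouth of vessel 3's port tube, at (32, 0, 42) mm in the frame of vessel3_mid; same axes. None if absent.
- cradle1 (a point): V-cradle 1 of the grey sampler deck: two white slippery 90-deg V saddles 12 mm thick, 104 mm apart, tops 6 mm below the axis of a lying vessel; deck 40 mm below it. Origin: where a vessel's middle belongs, 60 mm above the table; x along the V towards the guard, y across it. Cradles are 80 mm apart, cradle1 nearest the rests.
- cradle2 (a point): V-cradle 2 of the grey sampler deck: two white slippery 90-deg V saddles 12 mm thick, 104 mm apart, tops 6 mm below the axis of a lying vessel; deck 40 mm below it. Origin: where a vessel's middle belongs, 60 mm above the table; x along the V towards the guard, y across it. Cradles are 80 mm apart, cradle1 nearest the rests.
- cradle3 (a point): V-cradle 3 of the grey sampler deck: two white slippery 90-deg V saddles 12 mm thick, 104 mm apart, tops 6 mm below the axis of a lying vessel; deck 40 mm below it. Origin: where a vessel's middle belongs, 60 mm above the table; x along the V towards the guard, y across it. Cradles are 80 mm apart, cradle1 nearest the rests.
- block_mid (a point): wash block: white block 96 x 52 x 40 mm (x, y, z) with eight blue round wells drawn on its top, 0.22 kg. Origin: its centre, 20 mm above its underside; x along the 96 mm side. It starts loose on the table and is the same either way round.
- pocket (a point): pocket for the wash block on the sampler deck, yellow floor, 100 x 56 mm inside (x, y), with a black rim 6 mm thick and 8 mm high. Origin: centre of its floor, 20 mm above the table; x along the 100 mm side. Its centre is 90 mm from the axis of cradle3.
- guard_handle (a point): centre of the top face of the guard's orange handle: an upright block 16 mm (x) by 24 mm (y), top 152 mm above the table, standing 37 mm above the top edge of the clear panel (6 mm thick, 210 mm long, top at 115 mm), 17 mm from the panel's +y end. The panel slides on a rail along the deck's far side; y = the way the guard opens.
- guard (a joint): sliding guard, m: 0 = fully shut, up to 0.12 open (along the handle's +y). It slides at 1 to 3 N and stays where left; in the last 20 mm it rides over a sprung latch (up to about 10 N), which then snaps up behind it.
- latch (a joint): sprung latch pin at the end of the guard's rail, m: 0 = up (at rest, and again once the guard has clicked shut), about 0.005 when pressed down by the passing guard.
- reagent: bystander: clear bottle with orange cap, 56 mm in diameter, 120 mm tall, beyond the guard. Origin: centre of its underside.
- jar: bystander: small white jar with yellow cap, 48 mm in diameter, 60 mm tall, beyond the guard. Origin: centre of its underside.
- marker: bystander: yellow and red marker pen, 140 mm long, 16 mm thick, beyond the guard's rail. Origin: centre of its underside.
Things that resemble listed ones, but are neither listed nor needed, are in the scene too. What is shaped like the part that bears block_mid but yellow is not meant. What is shaped like the part that bears vessel3_mid but yellow is not meant.

How it is judged:
On the way, in this order (a step that is already met when the one before it is completed fails the run):
1. every vessel lies in a cradle with its port up, and the wash block is seated (((horizontal distance between vessel1_mid and cradle1 below 0.015 m and z of vessel1_mid in the frame of cradle1 below 0.004 m and x of vessel1_port in the frame of cradle1 above 0 m) or (horizontal distance between vessel1_mid and cradle2 below 0.015 m and z of vessel1_mid in the frame of cradle2 below 0.004 m and x of vessel1_port in the frame of cradle2 above 0 m) or (horizontal distance between vessel1_mid and cradle3 below 0.015 m and z of vessel1_mid in the frame of cradle3 below 0.004 m and x of vessel1_port in the frame of cradle3 above 0 m)) and angle between each of vessel1_mid, vessel2_mid, vessel3_mid's own z axis and vertical below 0.14 rad and ((horizontal distance between vessel2_mid and cradle1 below 0.015 m and z of vessel2_mid in the frame of cradle1 below 0.004 m and x of vessel2_port in the frame of cradle1 above 0 m) or (horizontal distance between vessel2_mid and cradle2 below 0.015 m and z of vessel2_mid in the frame of cradle2 below 0.004 m and x of vessel2_port in the frame of cradle2 above 0 m) or (horizontal distance between vessel2_mid and cradle3 below 0.015 m and z of vessel2_mid in the frame of cradle3 below 0.004 m and x of vessel2_port in the frame of cradle3 above 0 m)) and ((horizontal distance between vessel3_mid and cradle1 below 0.015 m and z of vessel3_mid in the frame of cradle1 below 0.004 m and x of vessel3_port in the frame of cradle1 above 0 m) or (horizontal distance between vessel3_mid and cradle2 below 0.015 m and z of vessel3_mid in the frame of cradle2 below 0.004 m and x of vessel3_port in the frame of cradle2 above 0 m) or (horizontal distance between vessel3_mid and cradle3 below 0.015 m and z of vessel3_mid in the frame of cradle3 below 0.004 m and x of vessel3_port in the frame of cradle3 above 0 m)) and horizontal distance between block_mid and pocket below 0.005 m and z of block_mid in the frame of pocket below 0.0225 m and angle between block_mid's own z axis and vertical below 0.05 rad and angle between the x axis of block_mid and the x axis of pocket, either way round below 0.06 rad), for 0.3 s.
2. the guard is slid shut and its latch has snapped up behind it (value of joint guard below 0.004 m and value of joint latch below 0.0015 m), for 0.2 s.
At the end, for the whole second after the job is handed in: Each vessel present is within 15 mm of a cradle's middle and at most 4 mm high, port end to the guard, port within 8 deg of up; the block is on the pocket floor (2.5 mm), within 5 mm of its centre, level and square within 3 deg; guard within 4 mm of shut, latch up (all of step 1 and all of step 2); the robot touches nothing.
It fails at once if a bystander (bottle, jar or marker) is moved more than 40 mm (distance of any of reagent, jar, marker from where it was at the start of the episode above 0.04 m).
Of vessel1, vessel2, vessel3 only 2 to 3 are there at a start; the rules pass over those that are not, and their reading is None.
At some moment in a run one of block may be knocked a few centimetres aside while the robot is not near it.
It also fails if it takes over 210 s, if anything falls off the work surface, if the arm or the gripper's body presses on something with over 40 N, if the wrist force passes 120 N, or if a joint passes its speed limit or range.

## Working session

There is one attempt and no reset: what is moved stays moved. The work goes in short steps, Python scripts to look and compute and a tool call to move; the robot and the scene stay as the last step left them, time stands still between calls to the robot, and variables do not carry over. Pictures are saved under pics/ and viewed, and the job is handed in when it is done.

Besides the shell and the picture viewer there is one more tool, called after ">>>" as name(argument=value, ...) on one line, values as JSON. jog_arm: Moves the arm, as the interface text tells. Its arguments: {"type":"object","properties":{"motion":{"type":"array","items":{"type":"object","properties":{"x":{"type":"number"},"y":{"type":"number"},"z":{"type":"number"},"wx":{"type":"number"},"wy":{"type":"number"},"wz":{"type":"number"},"claw":{"type":"number"}}}},"grip_force":{"type":"number"}},"required":["motion"]}

```bash
ls -R . | head; mkdir -p pics; python3 - <<'E'
from cell import ctrl, imaging, ticket
import cv2
print(ctrl.state())
for n in ("scene","top","wrist"):
    f=imaging.grab_frame(n); cv2.imwrite(f"pics/{n}0.png",f["color"][:,:,::-1]); print(n,f["K"].tolist(),f["R"].tolist(),f["t"].tolist())
E
```

```text
.:
pics

./pics:
{'time': 0.0, 'joint_pos': array([-1.40524941e+00,  3.26938360e-01, -1.93567005e-01,  1.05201225e+00,
       -8.17642214e-06,  1.43659211e+00]), 'qd': array([ 2.30480299e-04,  1.09460435e-03,  1.37200085e-03,  3.34058804e-04,
       -3.52642412e-04, -9.64794661e-06]), 'joint_torque': array([-2.42015187e-03, -4.43397224e+01,  2.62442619e+01,  1.55725126e-02,
       -3.74264037e-04, -1.06488591e-05]), 'eef_pos': array([ 0.16231568, -0.52489896,  0.23051126]), 'orientation': array([-1.57057412,  0.0017069 , -1.271045  ]), 'force': array([ 0.31371236, -0.69335203, -0.28736314]), 'moment': array([0.00467965, 0.04596867, 0.00927817]), 'width': 0.08549092656609929}
scene [[387.5741015988873, 0.0, 320.3116552633131], [0.0, 387.5741015988873, 202.3414030087375], [0.0, 0.0, 1.0]] [[0.4149245978442507, 0.9097606404455715, 0.013158844928436043], [0.6546368776321085, -0.28846082023664205, -0.6987423800174765], [-0.6318925039497387, 0.29853966618268235, -0.7152523548843875]] [-0.25607170061923884, -0.27359273579203547, 1.4782627962978816]
top [[494.2848012638183, 0.0, 322.87058755001374], [0.0, 494.2848012638183, 198.38545333098776], [0.0, 0.0, 1.0]] [[-0.01635972270396883, -0.9996800115114863, 0.01929336822443326], [-0.994735299520669, 0.014320435362878354, -0.10147220810913063], [0.10116344873804145, -0.020851851606318958, -0.9946512740272411]] [0.051881098165338514, 0.5549268510450226, 1.2245636241016373]
wrist [[285.1087773421843, 0.0, 320.8655004021482], [0.0, 285.1087773421843, 203.66696105541584], [0.0, 0.0, 1.0]] [[0.2968575919777876, -0.9549213292902992, -0.0009082684617316394], [-0.9185506958358972, -0.2858107533576041, 0.27308759115812753], [-0.2610367584547032, -0.08023383408268686, -0.9619887434912395]] [-0.549037774653649, -0.03606919056711784, 0.3787524316285139]
```

View pics/scene0.png

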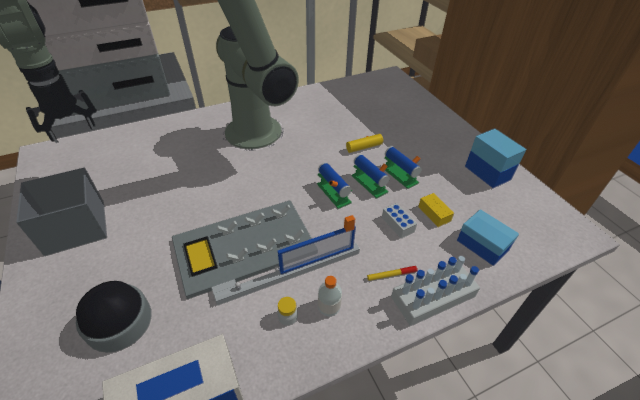

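View pics/top0.png

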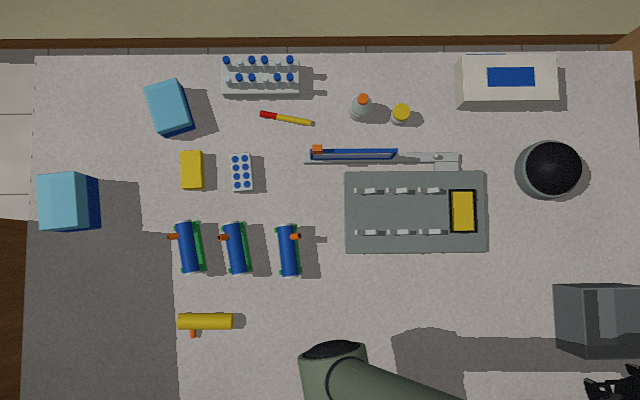

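View pics/wrist0.png

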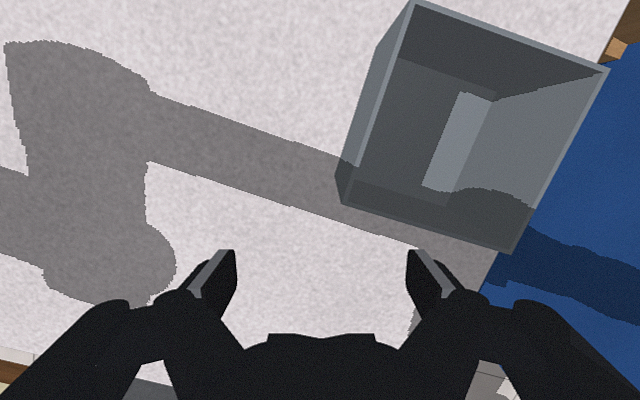

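The top view shows three blue vessels, at pixels (190,247), (237,247) and (288,249). The two on the left have ports leaning +y, and the one on the right leans -y. The wash block is at (242,172), the deck with its yellow pocket is at (462,211), and the guard handle is at (317,149). Next I'll write the helpers and measure.

```bash
cat > h.py <<'E'
import numpy as np, cv2
from scipy.spatial.transform import Rotation as Ro
from cell import ctrl, imaging, ticket
def grab(n,save=None):
    f=imaging.grab_frame(n)
    if save: cv2.imwrite(f"pics/{save}.png",f["color"][:,:,::-1])
    f["hsv"]=cv2.cvtColor(f["color"],cv2.COLOR_RGB2HSV); return f
def cast(f,uv,z):
    uv=np.atleast_2d(np.asarray(uv,float)); d=np.c_[uv,np.ones(len(uv))]@np.linalg.inv(f["K"]).T@f["R"]
    c=-f["R"].T@f["t"]; s=(z-c[2])/d[:,2]; return c+s[:,None]*d
def proj(f,X):
    p=(np.atleast_2d(X)@f["R"].T+f["t"])@f["K"].T; return p[:,:2]/p[:,2:]
COL=dict(blue=((100,120,40),(130,255,255)),orange=((5,150,100),(17,255,255)),yellow=((20,120,80),(35,255,255)),green=((50,100,30),(85,255,255)),white=((0,0,185),(180,40,255)))
def mask(f,c): return cv2.inRange(f["hsv"],*[np.array(v) for v in COL[c]])
def blobs(f,c,amin=20,roi=None):
    m=mask(f,c)
    if roi: k=np.zeros_like(m); k[roi[1]:roi[3],roi[0]:roi[2]]=255; m&=k
    out=[]
    for q in cv2.findContours(m,cv2.RETR_EXTERNAL,cv2.CHAIN_APPROX_NONE)[0]:
        a=cv2.contourArea(q)
        if a>=amin:
            M=cv2.moments(q); out.append(dict(a=a,c=(M["m10"]/M["m00"],M["m01"]/M["m00"]),rect=cv2.minAreaRect(q),q=q))
    return sorted(out,key=lambda b:b["c"])
def tool():
    s=ctrl.state(); return s["eef_pos"],Ro.from_euler("xyz",s["orientation"]),s
def down(yaw,tilt=0): # tilt (deg) about world x through tcp: body leans to -y for +tilt
    return Ro.from_euler("x",tilt,degrees=True)*Ro.from_euler("xyz",[-90,0,yaw],degrees=True)
def plan(p,R=None):
    p0,R0,s=tool(); 
    if R is None:R=R0
    d=R0.inv().apply(np.array(p)-p0)/.06; w=(R0.inv()*R).as_rotvec(degrees=True)/10
    print("t %.2f shift"%s["time"],d.round(3),"turn",w.round(3))
E
python3 - <<'E'
from h import *
f=grab("top")
for c,z in (("blue",.06),("orange",.09),("yellow",.02),("green",.03)):
    for b in blobs(f,c,15): print(c,b["a"],np.round(b["c"],1),np.round(b["rect"],1) if 0 else [np.round(x,1) for x in b["rect"]],cast(f,b["c"],z)[0].round(3))
im=f["color"][130:290,160:500,::-1]; cv2.imwrite("pics/crop.png",cv2.resize(im,None,fx=2.35,fy=2.35,interpolation=cv2.INTER_CUBIC))
E
```

```text
blue 630.0 [ 91.4 204.5] [array([ 87.9, 210.2]), array([36.7, 64.8]), np.float64(26.6)] [0.546 0.61  0.06 ]
blue 196.5 [181.3 122.7] [array([183.9, 114.2]), array([30.1, 55.6]), np.float64(19.4)] [0.747 0.394 0.06 ]
blue 734.0 [187. 247.] [array([186.9, 246.8]), array([49.8, 16.5]), np.float64(79.9)] [0.438 0.376 0.06 ]
blue 35.0 [225.9  59.6] [array([226. ,  59.5]), array([7., 6.]), np.float64(90.0)] [0.909 0.284 0.06 ]
blue 24.0 [234.7 158.9] [array([234.5, 159. ]), array([6., 5.]), np.float64(90.0)] [0.654 0.261 0.06 ]
blue 701.5 [235.2 248.5] [array([234.9, 248.2]), array([50.2, 16.1]), np.float64(79.9)] [0.433 0.259 0.06 ]
blue 23.0 [235.5 167.5] [array([235.5, 167.5]), array([5., 5.]), np.float64(90.0)] [0.632 0.259 0.06 ]
blue 25.5 [236.3 176. ] [array([236.5, 176. ]), array([6., 5.]), np.float64(90.0)] [0.611 0.257 0.06 ]
blue 20.5 [237.  184.6] [array([237.3, 184.8]), array([5.7, 4.9]), np.float64(45.0)] [0.59  0.255 0.06 ]
blue 35.5 [238.7  76.8] [array([239.,  77.]), array([8., 6.]), np.float64(90.0)] [0.864 0.251 0.06 ]
blue 23.5 [244.4 157.8] [array([244.5, 158. ]), arra
[... 2234 characters left out ...]
  5.7]), np.float64(11.3)] [0.763 0.116 0.02 ]
yellow 212.5 [401.  111.6] [array([401. , 111.5]), array([17., 16.]), np.float64(90.0)] [ 0.781 -0.164  0.02 ]
yellow 775.0 [462.6 211. ] [array([462.5, 211. ]), array([38.9, 21.5]), np.float64(87.6)] [ 0.519 -0.313  0.02 ]
green 296.5 [198.9 245.9] [array([198.9, 245.8]), array([50.5,  7.2]), np.float64(80.1)] [0.441 0.354 0.03 ]
green 191.0 [245.4 246.2] [array([245.5, 246.2]), array([50.4,  5.2]), np.float64(79.7)] [0.438 0.239 0.03 ]
green 16.5 [294.6 227.5] [array([294.5, 228. ]), array([8., 3.]), np.float64(90.0)] [0.483 0.116 0.03 ]
green 50.5 [297.7 256.6] [array([298. , 256.4]), array([33.4,  3.1]), np.float64(82.9)] [0.41  0.109 0.03 ]
```

View pics/crop.png

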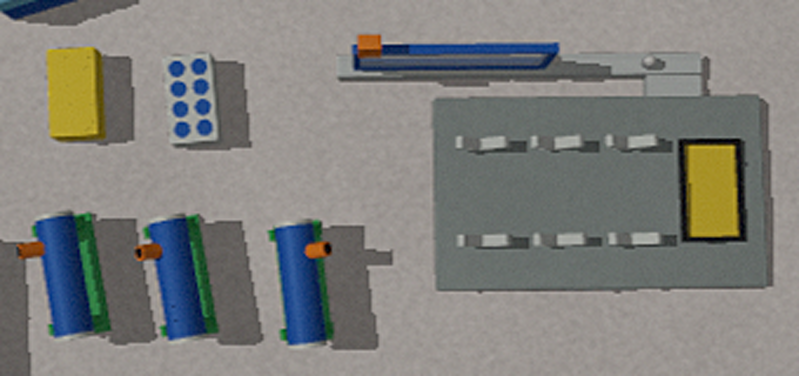

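```bash
python3 - <<'E'
from h import *
f=grab("wrist"); p,R,s=tool(); print(R.inv().apply(-f["R"].T@f["t"]-p), (Ro.from_matrix(f["R"])*R).as_euler("xyz",degrees=True))
plan([.40,-.15,.30],down(90))
E
```

```text
[-0.00047747 -0.14301565  0.0695677 ] [ 1.05856074e+02 -4.84579786e-02  8.12657619e-02]
t 0.25 shift [-4.806 -1.147  5.63 ] turn [-7.0000e-03 -1.6282e+01 -0.0000e+00]
```

>>> jog_arm(motion=[{"y":-1.15},{"y":-1.15,"x":-1,"z":1,"wy":-1},{"x":-2,"y":-1.15,"z":2,"wy":-3},{"x":-3,"y":-1.15,"z":3,"wy":-5},{"x":-4,"y":-1.15,"z":4,"wy":-7},{"x":-4.8,"y":-1.15,"z":5,"wy":-9},{"x":-4.8,"y":-1.15,"z":5.63,"wy":-11},{"x":-4.8,"y":-1.15,"z":5.63,"wy":-13},{"x":-4.8,"y":-1.15,"z":5.63,"wy":-15},{"x":-4.8,"y":-1.15,"z":5.63,"wy":-16.28}], grip_force=40)

```text
schema error: expected keys x, y, z, wx, wy, wz, claw
```

```bash
python3 - <<'E'
from h import *
plan([.40,-.15,.30],down(90)); print(ctrl.state()["joint_pos"])
E
```

```text
t 0.25 shift [-4.806 -1.147  5.63 ] turn [-7.0000e-03 -1.6282e+01 -0.0000e+00]
[-1.40518432e+00  3.26587043e-01 -1.93060584e-01  1.05200500e+00
 -4.07410120e-05  1.43660324e+00]
```

All seven keys are needed in every row.

>>> jog_arm(motion=[{"x":0,"y":-1.15,"z":0,"wx":0,"wy":0,"wz":0,"claw":100},{"x":-2,"y":-1.15,"z":2,"wx":0,"wy":-3,"wz":0,"claw":100},{"x":-3,"y":-1.15,"z":3,"wx":0,"wy":-5,"wz":0,"claw":100},{"x":-4,"y":-1.15,"z":4,"wx":0,"wy":-7,"wz":0,"claw":100},{"x":-4.8,"y":-1.15,"z":5,"wx":0,"wy":-9,"wz":0,"claw":100},{"x":-4.8,"y":-1.15,"z":5.63,"wx":0,"wy":-11,"wz":0,"claw":100},{"x":-4.8,"y":-1.15,"z":5.63,"wx":0,"wy":-13,"wz":0,"claw":100},{"x":-4.8,"y":-1.15,"z":5.63,"wx":0,"wy":-15,"wz":0,"claw":100},{"x":-4.8,"y":-1.15,"z":5.63,"wx":0,"wy":-16.28,"wz":0,"claw":100},{"x":-4.8,"y":-1.15,"z":5.63,"wx":0,"wy":-16.28,"wz":0,"claw":100}], grip_force=40)

```text
time: 1.5
eef_pos: [0.4007, -0.1491, 0.3002]
orientation: [-1.571, 0.0, 0.426]
force: [-0.5, -0.1, -0.4]
width: 0.0854
```

```bash
python3 - <<'E'
from h import *
plan([.40,-.15,.30],down(90)); print(ctrl.state()["joint_pos"])
E
```

```text
t 1.50 shift [-0.017  0.004 -0.008] turn [-1.000e-03 -6.558e+00  0.000e+00]
[-5.29300164e-01  5.47664887e-02 -3.53979389e-01  1.16216967e+00
  1.35560201e-05  6.15299903e-01]
```

>>> jog_arm(motion=[{"x":0,"y":0,"z":0,"wx":0,"wy":-6.55,"wz":0,"claw":100},{"x":0,"y":0,"z":0,"wx":0,"wy":-6.55,"wz":0,"claw":100},{"x":0,"y":0,"z":0,"wx":0,"wy":-6.55,"wz":0,"claw":100},{"x":0,"y":0,"z":0,"wx":0,"wy":-6.55,"wz":0,"claw":100},{"x":0,"y":0,"z":0,"wx":0,"wy":-6.55,"wz":0,"claw":100},{"x":0,"y":0,"z":0,"wx":0,"wy":-6.55,"wz":0,"claw":100},{"x":0,"y":0,"z":0,"wx":0,"wy":-6.55,"wz":0,"claw":100},{"x":0,"y":0,"z":0,"wx":0,"wy":-6.55,"wz":0,"claw":100}])

```text
time: 2.5
eef_pos: [0.4001, -0.1505, 0.3003]
orientation: [-1.571, -0.0, 1.557]
force: [-0.5, 0.7, -0.2]
width: 0.0856
```

```bash
python3 - <<'E'
from h import *
f=grab("wrist","w1");plan([.36,.20,.30],down(90)); print(ctrl.state()["joint_pos"], ctrl.state()["orientation"])
E
```

```text
t 2.55 shift [5.833e+00 4.000e-03 7.450e-01] turn [-0.    -0.075  0.   ]
[-5.32956452e-01  5.45201576e-02 -3.54151700e-01  1.16219776e+00
 -5.12015440e-06 -5.19811522e-01] [-1.57073017e+00 -3.19601955e-05  1.55765140e+00]
```

View pics/w1.png

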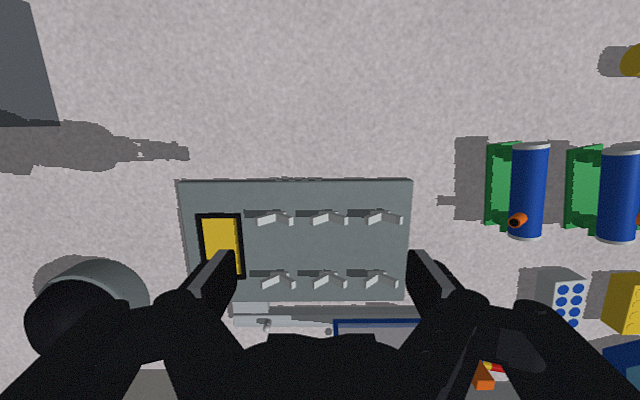

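```bash
python3 - <<'E'
from h import *
COL["white"]=((0,0,140),(180,40,255))
f=grab("top")
print("TOP")
for b in blobs(f,"yellow",300,(440,180,490,240)): 
    x=cv2.boxPoints(b["rect"]); print(cast(f,b["c"],.02)[0].round(4)); X=cast(f,x,.02); print(X.round(4)[:,:2].tolist())
for b in blobs(f,"white",15,(347,178,449,245)): print(b["a"],np.round(b["c"],1),cast(f,b["c"],.050)[0].round(4), cv2.boundingRect(b["q"]))
f=grab("wrist"); print("WRIST")
for b in blobs(f,"yellow",300,(190,205,250,290)):
    x=cv2.boxPoints(b["rect"]); print(cast(f,b["c"],.02)[0].round(4),b["a"]); X=cast(f,x,.02); print(X.round(4)[:,:2].tolist())
for b in blobs(f,"white",15,(243,190,405,292)): print(b["a"],np.round(b["c"],1),cast(f,b["c"],.050)[0].round(4), cv2.boundingRect(b["q"]))
im=f["color"][170:310,170:420,::-1]; cv2.imwrite("pics/w1c.png",cv2.resize(im,None,fx=3.2,fy=3.2,interpolation=cv2.INTER_CUBIC))
E
```

```text
TOP
[ 0.5224 -0.3125  0.02  ]
[[0.5703, -0.2855], [0.5718, -0.3414], [0.4715, -0.3407], [0.4701, -0.2853]]
35.5 [369.5 190.1] [ 0.5725 -0.0731  0.05  ] (364, 188, 11, 6)
37.5 [369.8 231.9] [ 0.4683 -0.0709  0.05  ] (365, 230, 11, 5)
38.0 [400.9 189.8] [ 0.5723 -0.1516  0.05  ] (396, 187, 11, 6)
37.5 [402.2 231.1] [ 0.469  -0.1517  0.05  ] (397, 229, 11, 5)
42.5 [432.5 189.6] [ 0.5716 -0.2312  0.05  ] (427, 187, 12, 6)
42.0 [434.3 231. ] [ 0.468  -0.2314  0.05  ] (429, 229, 12, 5)
WRIST
[ 0.5038 -0.3121  0.02  ] 1173.0
[[0.4724, -0.3392], [0.4677, -0.2853], [0.5691, -0.2856], [0.5745, -0.3429]]
122.5 [266.1 219.6] [ 0.4658 -0.2307  0.05  ] (257, 214, 19, 12)
98.5 [270.1 282. ] [ 0.5684 -0.2311  0.05  ] (262, 275, 18, 14)
28.0 [291.  221.1] [ 0.4686 -0.1946  0.05  ] (289, 217, 5, 9)
21.0 [293.2 284.4] [ 0.573  -0.1952  0.05  ] (291, 281, 5, 8)
104.5 [320.3 219.2] [ 0.4661 -0.1517  0.05  ] (313, 213, 16, 13)
82.5 [321.  281.4] [ 0.5682 -0.1518  0.05  ] (314, 275, 15, 14)
17.0 [344.6 283.9] [ 0.573  -0.1151  0.05  ] (343, 280, 5, 8)
23.5 [345.7 220.8] [ 0.4689 -0.1147  0.05  ] (344, 217, 5, 9)
62.0 [371.5 281.1] [ 0.5685 -0.0734  0.05  ] (366, 275, 12, 13)
81.5 [374.  218.9] [ 0.4665 -0.0736  0.05  ] (368, 213, 14, 13)
16.5 [396.5 283.6] [ 0.5733 -0.0344  0.05  ] (395, 280, 4, 8)
15.0 [401.1 220.1] [ 0.4688 -0.034   0.05  ] (400, 217, 4, 8)
```

View pics/w1c.png

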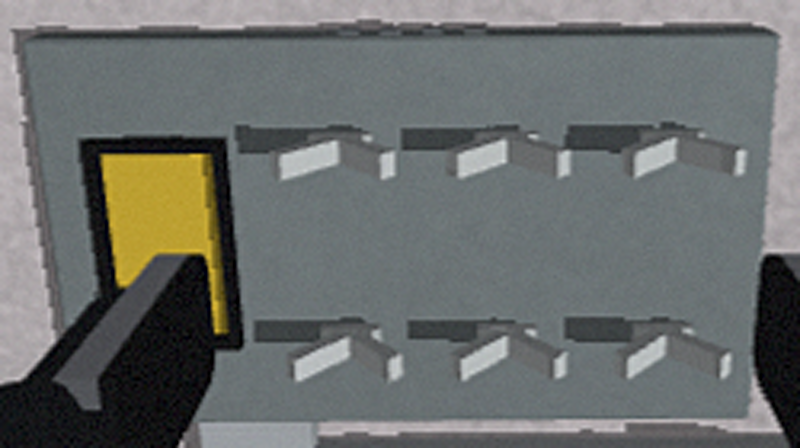

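>>> jog_arm(motion=[{"x":5.83,"y":0,"z":0.75,"wx":0,"wy":-0.07,"wz":0,"claw":100},{"x":5.83,"y":0,"z":0.75,"wx":0,"wy":-0.07,"wz":0,"claw":100},{"x":5.83,"y":0,"z":0.75,"wx":0,"wy":-0.07,"wz":0,"claw":100},{"x":5.83,"y":0,"z":0.75,"wx":0,"wy":-0.07,"wz":0,"claw":100},{"x":5.83,"y":0,"z":0.75,"wx":0,"wy":-0.07,"wz":0,"claw":100},{"x":5.83,"y":0,"z":0.75,"wx":0,"wy":-0.07,"wz":0,"claw":100},{"x":5.83,"y":0,"z":0.75,"wx":0,"wy":-0.07,"wz":0,"claw":100},{"x":5.83,"y":0,"z":0.75,"wx":0,"wy":-0.07,"wz":0,"claw":100},{"x":5.83,"y":0,"z":0.75,"wx":0,"wy":-0.07,"wz":0,"claw":100},{"x":5.83,"y":0,"z":0.75,"wx":0,"wy":-0.07,"wz":0,"claw":100}])

```text
time: 3.9
eef_pos: [0.3593, 0.1988, 0.3003]
orientation: [-1.571, 0.0, 1.57]
force: [-0.0, 0.2, -0.1]
width: 0.0853
```

```bash
python3 - <<'E'
from h import *
f=grab("wrist","w2"); print(tool()[0],ctrl.state()["orientation"])
for b in blobs(f,"blue",800)+blobs(f,"orange",30): print(b["a"],np.round(b["c"],1),[np.round(x,1) for x in b["rect"]],cv2.boundingRect(b["q"]))
E
```

```text
[0.35930235 0.19887144 0.30033635] [-1.57091766e+00  5.28811092e-05  1.56984599e+00]
2177.0 [275.  222.6] [array([274.5, 224. ]), array([85.2, 29.7]), np.float64(81.5)] (254, 180, 40, 87)
2066.0 [364. 228.] [array([364.9, 229.5]), array([83.9, 29.3]), np.float64(81.6)] (345, 186, 39, 86)
2095.5 [445.9 229.7] [array([445.2, 232.6]), array([83.5, 30.5]), np.float64(86.6)] (428, 190, 35, 85)
6739.0 [601.1 289.5] [array([598., 292.]), array([100.,  82.]), np.float64(90.0)] (557, 242, 83, 101)
156.0 [260.5 249.7] [array([260.1, 249.6]), array([10.9, 18.5]), np.float64(69.4)] (251, 243, 19, 15)
147.0 [383.4 251.1] [array([384.6, 251.4]), array([19.4, 10.7]), np.float64(14.0)] (375, 245, 20, 14)
160.0 [445.6  73.7] [array([445.5,  73. ]), array([11., 16.]), np.float64(0.0)] (440, 65, 12, 17)
168.0 [469.9 252.3] [array([469.9, 252.2]), array([19.2, 10.4]), np.float64(6.3)] (460, 247, 20, 12)
```

View pics/w2.png

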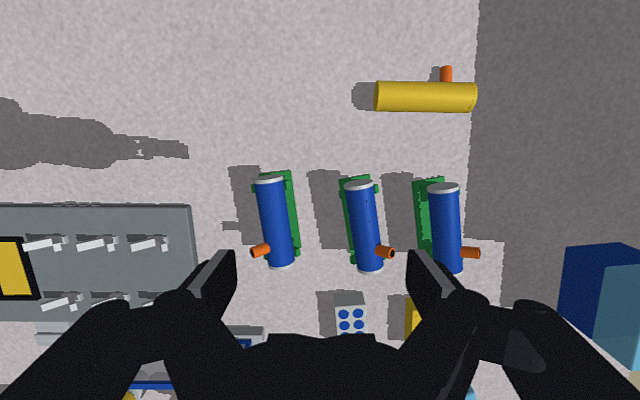

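```bash
cat >> h.py <<'E'
def vessel(f,b,verbose=1):
    """blue blob -> axis line (midline of silhouette cast to z=.06), mid, yaw"""
    q=b["q"][:,0]; m=np.zeros(f["hsv"].shape[:2],np.uint8); cv2.drawContours(m,[b["q"]],-1,255,-1)
    ys,xs=np.nonzero(m); rows=np.unique(ys); mid=np.array([[ (xs[ys==r].min()+xs[ys==r].max())/2,r] for r in rows]); wd=np.array([np.ptp(xs[ys==r])+1 for r in rows])
    ok=wd>.9*np.median(wd); ok&=wd<1.12*np.median(wd)
    vx,vy,x0,y0=cv2.fitLine(mid[ok].astype(np.float32),cv2.DIST_HUBER,0,.01,.01).ravel()
    px=lambda r:[x0+vx/vy*(r-y0),r]
    ends=[]
    # end rows along midline
    on=[r for r in rows if m[r,int(round(px(r)[0]))]]
    P=cast(f,[px(min(on)-.5),px(max(on)+.5)],.06); Q=cast(f,[px(min(on)-.5),px(max(on)+.5)],.0795)
    a=P[1]-P[0]; a*=np.sign(a[0]); a/=np.linalg.norm(a); mid=P[0]+a*((Q.mean(0)-P[0])@a); 
    return mid,a,np.linalg.norm(Q[1]-Q[0])
def roll(f,o,mid,a,r=.031):
    c=-f["R"].T@f["t"]; d=cast(f,o,0)[0]-c; s=((mid+.032*a-c)@a)/(d@a); X=c+s*d-mid-.032*a
    lat=np.cross([0,0,1],a); return np.degrees(np.arctan2(X@lat,X[2])),np.linalg.norm(X), np.degrees(np.arcsin(np.clip((cast(f,o,mid[2]+r*.65)[0]-mid)@lat/r,-1,1)))
E
python3 - <<'E'
from h import *
for n,roi in(("wrist",(240,170,500,280)),("top",(170,215,310,285))):
    f=grab(n); O=blobs(f,"orange",25,roi)
    B=blobs(f,"blue",500,roi); 
    for b in B:
        mid,a,L=vessel(f,b); o=min(O,key=lambda o:np.hypot(*np.subtract(o["c"],b["c"])))
        print(n,mid.round(4),"yaw",np.degrees(np.arctan2(a[1],a[0])).round(1),"L",L.round(4),"roll(+ = to +y)",np.round(roll(f,o["c"],mid,a),3))
E
```

```text
wrist [0.4266 0.1334 0.06  ] yaw 6.3 L 0.1204 roll(+ = to +y) [-5.2089e+01  2.8000e-02 -4.4044e+01]
wrist [0.4329 0.2609 0.06  ] yaw 10.2 L 0.1199 roll(+ = to +y) [4.1132e+01 2.9000e-02 3.8920e+01]
wrist [0.4337 0.377  0.06  ] yaw 10.2 L 0.1127 roll(+ = to +y) [4.1279e+01 3.3000e-02 4.9678e+01]
top [0.4377 0.3762 0.06  ] yaw 10.2 L 0.1189 roll(+ = to +y) [4.1570e+01 3.1000e-02 4.3839e+01]
top [0.4432 0.2618 0.06  ] yaw 10.1 L 0.0997 roll(+ = to +y) [1.61864e+02 1.52000e-01 3.76820e+01]
top [0.4261 0.1327 0.06  ] yaw 6.4 L 0.1203 roll(+ = to +y) [-5.4255e+01  2.6000e-02 -4.2661e+01]
```

```bash
python3 - <<'E'
from h import *
f=grab("scene")
im=f["color"][130:260,300:460,::-1]; cv2.imwrite("pics/s1c.png",cv2.resize(im,None,fx=4.6,fy=4.6,interpolation=cv2.INTER_CUBIC))
f=grab("wrist")
im=f["color"][160:290,240:500,::-1]; cv2.imwrite("pics/w2c.png",cv2.resize(im,None,fx=3,fy=3,interpolation=cv2.INTER_CUBIC))
E
```

```text
(no output)
```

View pics/s1c.png

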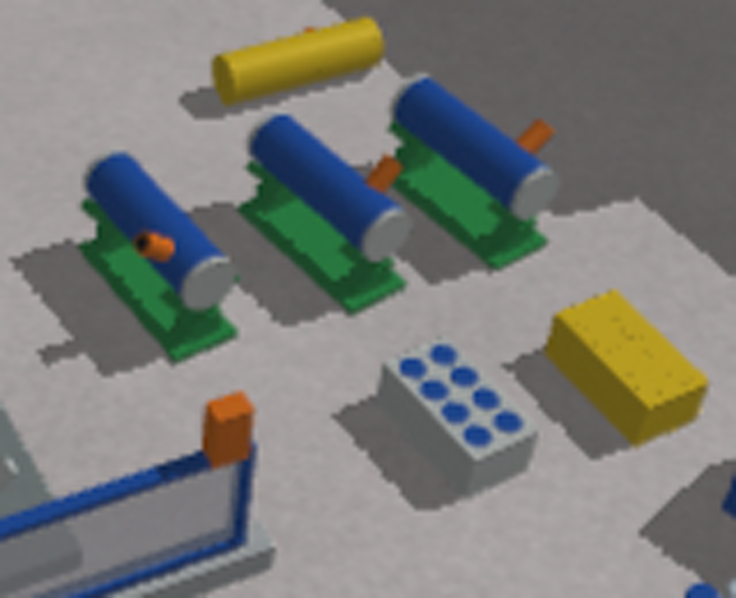

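View pics/w2c.png

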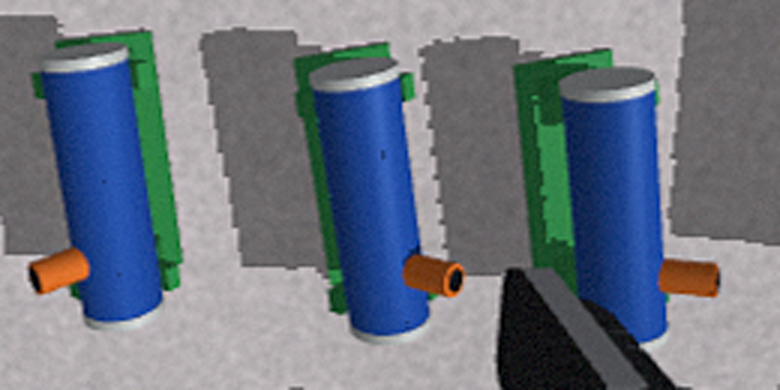

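```bash
cat >> h.py <<'E'
def target(mid,yaw,tilt,back=0,off=-.006,depth=.021):
    a=np.array([np.cos(np.radians(yaw)),np.sin(np.radians(yaw)),0]); R=Ro.from_rotvec(a*np.radians(tilt))*down(90+yaw)
    p=np.array(mid)+off*a+(depth-back)*R.apply([0,1,0]); plan(p,R); return p,R
E
python3 - <<'E'
from h import *
target([.433,.261,.06],10.2,-20,.09)
E
```

```text
t 4.15 shift [ 1.395  2.925 -1.063] turn [-0.177 -1.008  1.995]
```

>>> jog_arm(motion=[{"x":0.7,"y":1,"z":-0.5,"wx":-0.05,"wy":-0.3,"wz":0.6,"claw":65},{"x":1.4,"y":2,"z":-1.06,"wx":-0.18,"wy":-1,"wz":2,"claw":65},{"x":1.4,"y":2.92,"z":-1.06,"wx":-0.18,"wy":-1.01,"wz":2,"claw":65},{"x":1.4,"y":2.92,"z":-1.06,"wx":-0.18,"wy":-1.01,"wz":2,"claw":65},{"x":1.4,"y":2.92,"z":-1.06,"wx":-0.18,"wy":-1.01,"wz":2,"claw":65}])

```text
time: 4.78
eef_pos: [0.4213, 0.2834, 0.1229]
orientation: [-1.566, 0.352, 1.752]
force: [0.5, -0.8, -0.2]
width: 0.0556
```

```bash
python3 - <<'E'
from h import *
f=grab("wrist","w3"); print(tool()[0],ctrl.state()["width"],ctrl.state()["joint_pos"])
target([.433,.261,.06],10.2,-20,.09)
for b in blobs(f,"blue",800)+blobs(f,"orange",30): print(b["a"],np.round(b["c"],1),[np.round(x,1) for x in b["rect"]],cv2.boundingRect(b["q"]))
E
```

```text
[0.4221982  0.28354143 0.12472211] 0.055529865445238344 [ 0.63100842  0.48766859 -0.29283189  0.94981046 -0.31388737  0.47665824]
t 4.83 shift [-0.008  0.001 -0.011] turn [-0.004  0.01  -0.01 ]
6513.5 [188.6 174.6] [array([187.4, 175.9]), array([144.2,  51. ]), np.float64(87.5)] (159, 105, 57, 144)
7033.0 [317.9 219.9] [array([319. , 227.5]), array([159.,  54.]), np.float64(90.0)] (292, 148, 55, 160)
6404.5 [485.4 245.3] [array([483.2, 246.3]), array([ 74.3, 107.3]), np.float64(11.3)] (443, 193, 88, 114)
423.0 [152.9 212.6] [array([153.3, 212.6]), array([16.2, 29. ]), np.float64(87.6)] (139, 204, 30, 18)
658.5 [335.6 281.6] [array([335. , 281.5]), array([36.1, 21.9]), np.float64(45.0)] (320, 265, 32, 34)
```

View pics/w3.png

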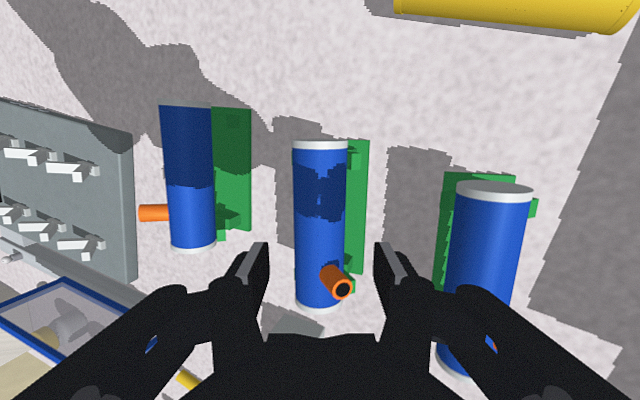

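```bash
python3 - <<'E'
from h import *
f=grab("wrist")
Q=cast(f,[(320,149),(319,303)],.0795);P=cast(f,[(320,149),(319,303)],.06);print(Q.round(4),Q.mean(0).round(4),P.round(4))
a=P[1]-P[0];a/=np.linalg.norm(a);mid=P[0]+a*((Q.mean(0)-P[0])@a);print(mid,np.degrees(np.arctan2(a[1],a[0])),np.linalg.norm(Q[1]-Q[0]))
print(roll(f,(342.5,288),mid,a,.042), roll(f,(342.5,288),mid+a*.004,a,.042))
# mouth angle seen: ray vs axis, intersect with cylinder r=42
c=-f["R"].T@f["t"]
for r in (.042,):
    d=cast(f,(342.5,288),0)[0]-c; d/=np.linalg.norm(d); lat=np.cross([0,0,1],a)
    o=np.array([(c-mid)@lat,c[2]-.06]); e=np.array([d@lat,d[2]]); A=e@e;B=o@e;C=o@o-r*r; s=(-B-np.sqrt(B*B-A*C))/A; X=c+s*d-mid; print("cyl",np.degrees(np.arctan2(X@lat,X[2])),X@a)
E
```

```text
[[0.3739 0.2575 0.0795]
 [0.4899 0.2778 0.0795]] [0.4319 0.2677 0.0795] [[0.377  0.2507 0.06  ]
 [0.5055 0.2733 0.06  ]]
[0.4331514  0.26057256 0.06      ] 9.952781112067175 0.11776826694248398
(np.float64(40.871045984458235), np.float64(0.04509654128629317), np.float64(41.250527715322285)) (np.float64(44.89739970585546), np.float64(0.0394883044040425), np.float64(41.25052771532229))
cyl 42.94246733894121 0.03419008118265199
```

>>> jog_arm(motion=[{"x":0,"y":0.8,"z":-0.03,"wx":0,"wy":0,"wz":0,"claw":65},{"x":0,"y":1.5,"z":-0.03,"wx":0,"wy":0,"wz":0,"claw":65},{"x":0,"y":1.5,"z":-0.03,"wx":0,"wy":0,"wz":0,"claw":65},{"x":0,"y":1.5,"z":-0.03,"wx":0,"wy":0,"wz":0,"claw":30},{"x":0,"y":1.5,"z":-0.03,"wx":0,"wy":0,"wz":0,"claw":30},{"x":0,"y":1.5,"z":-0.03,"wx":0,"wy":0,"wz":0,"claw":30}], grip_force=50)

```text
time: 5.62
eef_pos: [0.4315, 0.2542, 0.0432]
orientation: [-1.576, 0.351, 1.749]
force: [0.3, -2.7, 7.3]
width: 0.0385
```

```bash
python3 - <<'E'
from h import *
f=grab("wrist","w4"); p,R,s=tool();print(p,s["width"],s["force"],R.apply([0,1,0]))
a=R.apply([0,0,-1]); print("axis pt",p-R.apply([0,1,0])*.021+a*.006, "tilt",np.degrees(np.arctan2(-R.apply([0,-1,0])@np.cross([0,0,1],a),R.apply([0,-1,0])[2])))
E
```

```text
[0.43150595 0.25419145 0.04320974] 0.03841754665919459 [-1.15951637 -3.21433521  7.33084287] [ 0.06562577 -0.33750457 -0.93903351]
axis pt [0.43603136 0.26235016 0.06295705] tilt -20.108469112581727
```

View pics/w4.png

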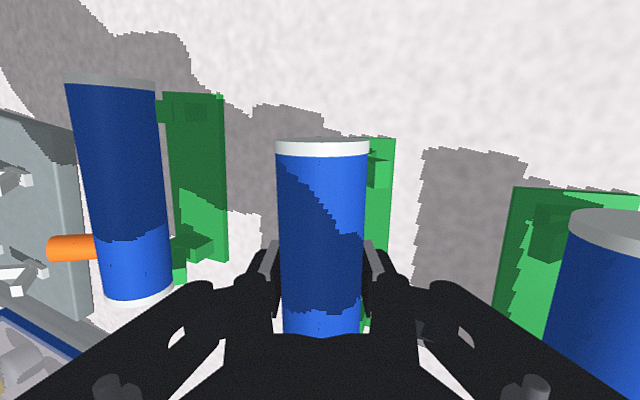

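```bash
python3 - <<'E'
from h import *
p,R,s=tool(); plan(p+[0,0,.14]); target([.52,-.143,.20],0,22.5); target([.52,-.143,.20],0,22.5,depth=.024)
E
```

```text
t 5.67 shift [-0.802 -2.191 -0.011] turn [0. 0. 0.]
t 5.67 shift [-7.01   0.129 -0.205] turn [ 0.005  1.053 -4.247]
t 5.67 shift [-6.977  0.166 -0.209] turn [ 0.005  1.053 -4.247]
```

>>> jog_arm(motion=[{"x":-0.2,"y":-0.5,"z":0,"wx":0,"wy":0,"wz":0,"claw":30},{"x":-0.5,"y":-1.3,"z":0,"wx":0,"wy":0,"wz":0,"claw":30},{"x":-0.8,"y":-2.2,"z":0,"wx":0,"wy":0,"wz":0,"claw":30},{"x":-1.4,"y":-1.98,"z":-0.02,"wx":0,"wy":0.1,"wz":-0.4,"claw":30},{"x":-2.2,"y":-1.67,"z":-0.05,"wx":0,"wy":0.25,"wz":-1,"claw":30},{"x":-3,"y":-1.37,"z":-0.08,"wx":0,"wy":0.4,"wz":-1.6,"claw":30},{"x":-3.8,"y":-1.06,"z":-0.1,"wx":0,"wy":0.55,"wz":-2.2,"claw":30},{"x":-4.6,"y":-0.76,"z":-0.13,"wx":0,"wy":0.7,"wz":-2.8,"claw":30},{"x":-5.4,"y":-0.45,"z":-0.16,"wx":0,"wy":0.85,"wz":-3.4,"claw":30},{"x":-6.2,"y":-0.15,"z":-0.19,"wx":0,"wy":1,"wz":-4,"claw":30}])

```text
time: 6.92
eef_pos: [0.5039, -0.0868, 0.1784]
orientation: [-1.575, -0.352, 1.58]
force: [1.1, 0.2, -3.5]
width: 0.0386
```

```bash
python3 - <<'E'
from h import *
f=grab("wrist","w5"); p,R,s=tool();print(p,s["width"],s["force"],s["joint_pos"])
target([.52,-.143,.20],0,22.5,depth=.024)
E
```

```text
[ 0.50523323 -0.09675257  0.17602992] 0.03838889890295967 [ 5.03837168 -9.47929175 -5.03273649] [-0.51382225  0.40982725 -0.27141544  1.06309254  0.30257959 -0.53838371]
t 6.97 shift [-0.57  -0.238 -0.148] turn [ 0.017 -0.008 -0.259]
```

View pics/w5.png

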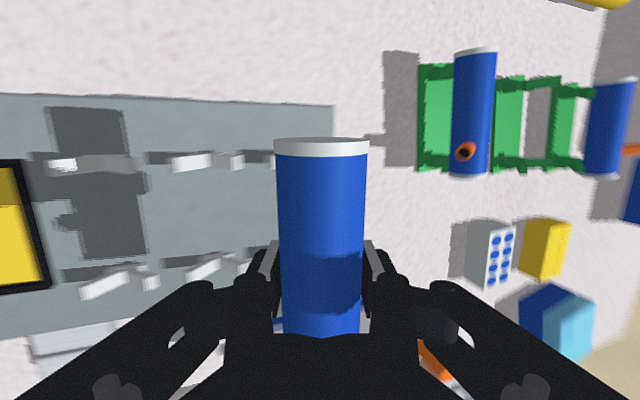

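>>> jog_arm(motion=[{"x":-0.57,"y":-0.24,"z":-0.15,"wx":0,"wy":0,"wz":-0.26,"claw":30},{"x":-0.57,"y":-0.24,"z":-0.15,"wx":0,"wy":0,"wz":-0.26,"claw":30},{"x":-0.57,"y":-0.24,"z":-0.15,"wx":0,"wy":0,"wz":-0.26,"claw":30}])

```text
time: 7.35
eef_pos: [0.5121, -0.1215, 0.1788]
orientation: [-1.571, -0.395, 1.58]
force: [-0.3, 1.0, -3.6]
width: 0.0387
```

```bash
python3 - <<'E'
from h import *
for n,roi in(("top",(330,130,470,260)),("scene",(150,180,360,330))):
    f=grab(n); im=f["color"][roi[1]:roi[3],roi[0]:roi[2],::-1]; cv2.imwrite(f"pics/b_{n}.png",cv2.resize(im,None,fx=3.8,fy=3.8,interpolation=cv2.INTER_CUBIC))
target([.52,-.143,.20],0,22.5,depth=.024)
target([.52,-.143,.06],0,22.5,depth=.024)
E
```

```text
t 7.45 shift [-0.21  -0.068 -0.032] turn [-0.019  0.055  0.013]
t 7.45 shift [-1.108  2.086 -0.031] turn [-0.019  0.055  0.013]
```

View pics/b_top.png

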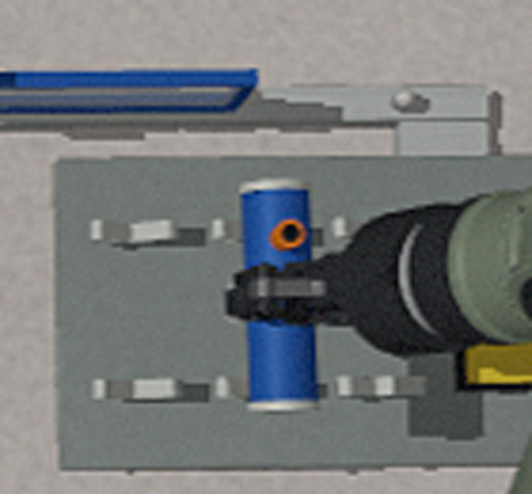

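View pics/b_scene.png

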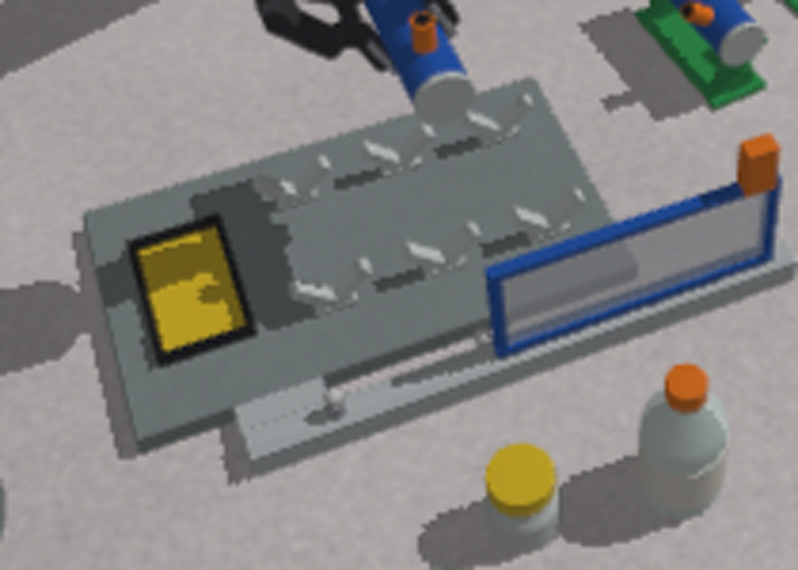

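>>> jog_arm(motion=[{"x":-0.21,"y":-0.07,"z":-0.03,"wx":0,"wy":0.05,"wz":0,"claw":30},{"x":-0.5,"y":0.6,"z":-0.03,"wx":0,"wy":0.05,"wz":0,"claw":30},{"x":-0.75,"y":1.2,"z":-0.03,"wx":0,"wy":0.05,"wz":0,"claw":30},{"x":-0.95,"y":1.7,"z":-0.03,"wx":0,"wy":0.05,"wz":0,"claw":30},{"x":-1.05,"y":1.95,"z":-0.03,"wx":0,"wy":0.05,"wz":0,"claw":30},{"x":-1.05,"y":1.95,"z":-0.03,"wx":0,"wy":0.05,"wz":0,"claw":30}])

```text
time: 8.2
eef_pos: [0.5138, -0.1349, 0.0458]
orientation: [-1.566, -0.396, 1.57]
force: [-0.4, -1.1, -2.9]
width: 0.0387
```

```bash
python3 - <<'E'
from h import *
target([.52,-.143,.06],0,22.5,depth=.024); print(ctrl.state()["force"],tool()[0])
f=grab("wrist","w6")
E
```

```text
t 8.20 shift [-0.035  0.129 -0.004] turn [-0.023 -0.006  0.018]
[-0.37399075 -1.10397835 -2.85317966] [ 0.5137897  -0.13486304  0.04579895]
```

View pics/w6.png

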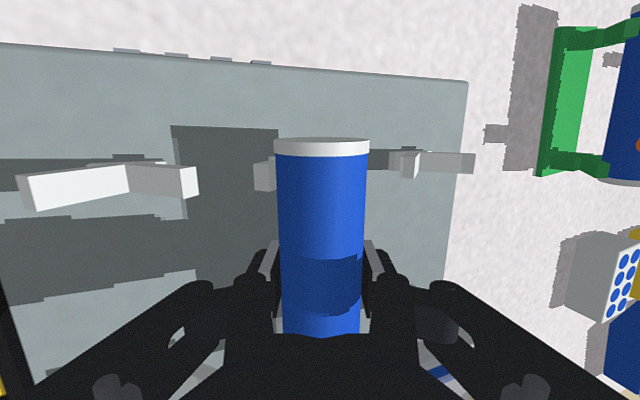

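>>> jog_arm(motion=[{"x":-0.03,"y":0.08,"z":0,"wx":0,"wy":0,"wz":0,"claw":30},{"x":-0.04,"y":0.13,"z":0,"wx":0,"wy":0,"wz":0,"claw":30},{"x":-0.04,"y":0.13,"z":0,"wx":0,"wy":0,"wz":0,"claw":30}])

```text
time: 8.62
eef_pos: [0.5157, -0.134, 0.0433]
orientation: [-1.573, -0.398, 1.57]
force: [-7.7, 0.2, 27.9]
width: 0.0384
```

>>> jog_arm(motion=[{"x":0.02,"y":-0.07,"z":0,"wx":0,"wy":0,"wz":0,"claw":30},{"x":0.02,"y":-0.07,"z":0,"wx":0,"wy":0,"wz":0,"claw":30}])

```text
time: 8.88
eef_pos: [0.515, -0.1345, 0.0439]
orientation: [-1.571, -0.396, 1.571]
force: [0.3, 4.4, 4.4]
width: 0.0384
```

Seated at about 4 N. I'll release and back off along the tool axis.

>>> jog_arm(motion=[{"x":0,"y":0,"z":0,"wx":0,"wy":0,"wz":0,"claw":58},{"x":0,"y":0,"z":0,"wx":0,"wy":0,"wz":0,"claw":58},{"x":0,"y":0,"z":0,"wx":0,"wy":0,"wz":0,"claw":58},{"x":0,"y":-0.7,"z":0,"wx":0,"wy":0,"wz":0,"claw":62},{"x":0,"y":-1.5,"z":0,"wx":0,"wy":0,"wz":0,"claw":65},{"x":0,"y":-2,"z":0,"wx":0,"wy":0,"wz":0,"claw":65},{"x":0,"y":-2,"z":0,"wx":0,"wy":0,"wz":0,"claw":65}])

```text
time: 9.75
eef_pos: [0.5157, -0.183, 0.1549]
orientation: [-1.571, -0.392, 1.57]
force: [0.6, 0.6, -0.2]
width: 0.0558
```

```bash
python3 - <<'E'
from h import *
f=grab("wrist","w7"); f=grab("top"); im=f["color"][130:260,330:470,::-1]; cv2.imwrite(f"pics/b_top2.png",cv2.resize(im,None,fx=3.8,fy=3.8,interpolation=cv2.INTER_CUBIC))
target([.4265,.133,.06],6.3,25,.10,depth=.019); target([.4265,.133,.22],6.3,25,depth=.019)
E
```

```text
t 9.85 shift [4.171 2.091 1.495] turn [ 0.236 -0.585 -0.233]
t 9.85 shift [5.262 1.294 1.576] turn [ 0.236 -0.585 -0.233]
```

View pics/w7.png

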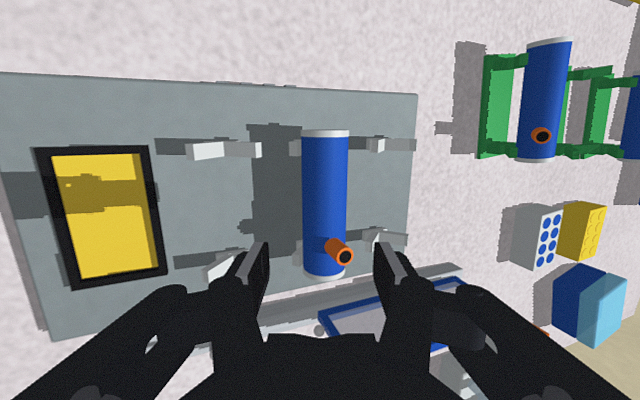

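View pics/b_top2.png

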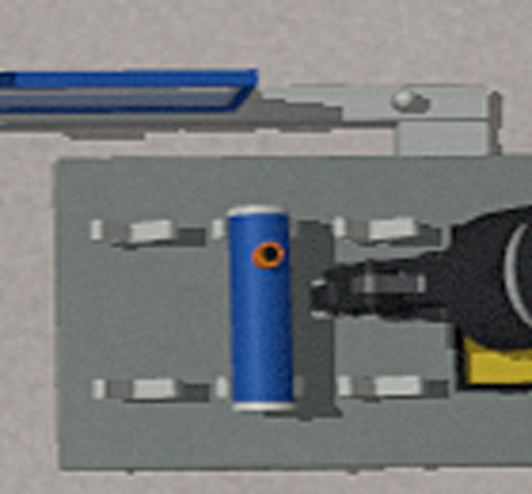

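```bash
cat >> h.py <<'E'
def mouth(f,uv,mid,yaw,r=.042):
    a=np.array([np.cos(np.radians(yaw)),np.sin(np.radians(yaw)),0]); mid=np.array(mid); c=-f["R"].T@f["t"]
    d=cast(f,uv,0)[0]-c; d/=np.linalg.norm(d); lat=np.cross([0,0,1],a)
    o=np.array([(c-mid)@lat,(c-mid)[2]]); e=np.array([d@lat,d[2]]); A=e@e;B=o@e;C=o@o-r*r; s=(-B-np.sqrt(B*B-A*C))/A; X=c+s*d-mid
    return "mouth angle %.1f along %.4f"%(np.degrees(np.arctan2(X@lat,X[2])),X@a)
E
python3 - <<'E'
from h import *
f=grab("wrist"); 
for b in blobs(f,"blue",1500,(290,100,360,300)): mid,a,L=vessel(f,b); y=np.degrees(np.arctan2(a[1],a[0])); print(mid,y,L,mouth(f,(345,257),mid,y),mouth(f,(345,257),[.52,-.143,.06],0))
f=grab("top"); 
for b in blobs(f,"blue",300,(380,170,420,250)): mid,a,L=vessel(f,b); y=np.degrees(np.arctan2(a[1],a[0])); print(mid,y,L,mouth(f,(330+268/3.8-.5,130+254/3.8-.5),mid,y),mouth(f,(330+268/3.8-.5,130+254/3.8-.5),[.52,-.143,.06],0))
E
```

```text
[ 0.5178034  -0.14013602  0.06      ] 0.09632452351383222 0.12023224540232587 mouth angle 2.2 along 0.0292 mouth angle 6.3 along 0.0271
[ 0.51846986 -0.14145303  0.06      ] -0.3938017968938644 0.12180020276525576 mouth angle 2.7 along 0.0319 mouth angle 4.5 along 0.0304
```

>>> jog_arm(motion=[{"x":0.4,"y":-0.9,"z":0,"wx":0,"wy":0,"wz":0,"claw":65},{"x":1.2,"y":-0.7,"z":0.3,"wx":0,"wy":-0.1,"wz":0,"claw":65},{"x":2.1,"y":-0.3,"z":0.6,"wx":0.1,"wy":-0.2,"wz":-0.1,"claw":65},{"x":3,"y":0.1,"z":0.9,"wx":0.1,"wy":-0.3,"wz":-0.1,"claw":65},{"x":3.9,"y":0.5,"z":1.2,"wx":0.2,"wy":-0.4,"wz":-0.2,"claw":65},{"x":4.6,"y":1,"z":1.5,"wx":0.24,"wy":-0.58,"wz":-0.23,"claw":65},{"x":4.17,"y":2.09,"z":1.5,"wx":0.24,"wy":-0.58,"wz":-0.23,"claw":65},{"x":4.17,"y":2.09,"z":1.5,"wx":0.24,"wy":-0.58,"wz":-0.23,"claw":65},{"x":4.17,"y":2.09,"z":1.5,"wx":0.24,"wy":-0.58,"wz":-0.23,"claw":65}])

```text
time: 11.08
eef_pos: [0.4239, 0.0982, 0.134]
orientation: [-1.568, -0.437, 1.679]
force: [0.2, -0.4, -0.2]
width: 0.0556
```

```bash
python3 - <<'E'
from h import *
f=grab("wrist","w8"); print(tool()[0])
target([.4265,.133,.06],6.3,25,.10,depth=.019)
for b in blobs(f,"blue",1500,(280,60,360,340))+blobs(f,"orange",100): print(np.round(b["c"]),cv2.boundingRect(b["q"]))
E
```

```text
[0.42493154 0.09775881 0.13477724]
t 11.12 shift [-0.     0.025  0.01 ] turn [ 0.    -0.007 -0.002]
[322. 213.] (295, 144, 52, 151)
[303. 269.] (287, 254, 32, 31)
[503.  34.] (494, 26, 16, 18)
[528. 245.] (518, 239, 22, 13)
```

View pics/w8.png

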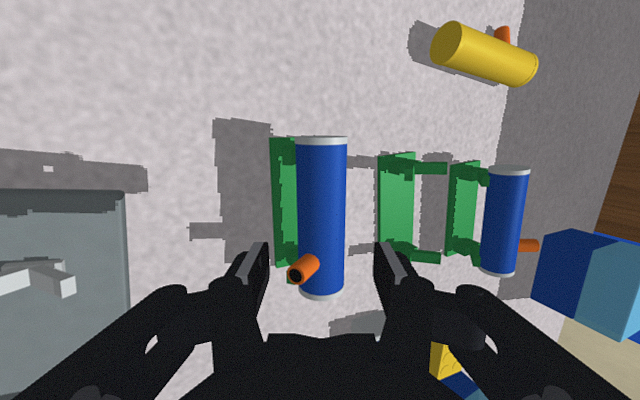

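```bash
python3 - <<'E'
from h import *
f=grab("wrist")
for b in blobs(f,"blue",1500,(280,60,360,340)):
    mid,a,L=vessel(f,b); y=np.degrees(np.arctan2(a[1],a[0])); print(mid,y,L,mouth(f,(295.5,275),mid,y),mouth(f,(295.5,275),mid+[.001,-.001,0],y))
im=f["color"][230:310,270:360,::-1]; cv2.imwrite("pics/w8c.png",cv2.resize(im,None,fx=6,fy=6,interpolation=cv2.INTER_CUBIC))
E
```

```text
[0.4254904 0.1337316 0.06     ] 6.304333438517743 0.11923592813761373 mouth angle -51.6 along 0.0345 mouth angle -50.0 along 0.0330
```

View pics/w8c.png

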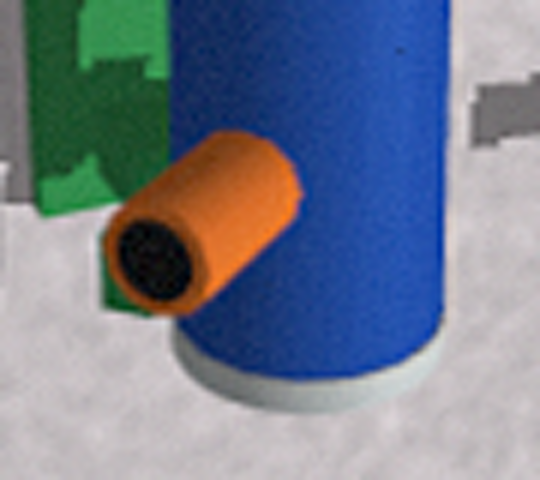

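>>> jog_arm(motion=[{"x":0,"y":0.8,"z":0,"wx":0,"wy":0,"wz":0,"claw":65},{"x":0,"y":1.4,"z":0,"wx":0,"wy":0,"wz":0,"claw":65},{"x":0,"y":1.64,"z":0,"wx":0,"wy":0,"wz":0,"claw":65},{"x":0,"y":1.64,"z":0,"wx":0,"wy":0,"wz":0,"claw":65}])

```text
time: 11.68
eef_pos: [0.4202, 0.1392, 0.0452]
orientation: [-1.57, -0.436, 1.68]
force: [0.5, 0.4, -0.1]
width: 0.0556
```

>>> jog_arm(motion=[{"x":0,"y":0,"z":0,"wx":0,"wy":0,"wz":0,"claw":30},{"x":0,"y":0,"z":0,"wx":0,"wy":0,"wz":0,"claw":30},{"x":0,"y":0,"z":0,"wx":0,"wy":0,"wz":0,"claw":30},{"x":0,"y":0,"z":0,"wx":0,"wy":0,"wz":0,"claw":30}])

```text
time: 12.18
eef_pos: [0.4212, 0.139, 0.0462]
orientation: [-1.573, -0.436, 1.681]
force: [-0.5, -1.6, 6.9]
width: 0.0387
```

```bash
python3 - <<'E'
from h import *
p,R,s=tool(); print(p,s["width"],s["force"]); plan(p+[0,0,.14]); target([.52,-.063,.20],0,-27,depth=.018)
E
```

```text
[0.42123377 0.13903495 0.04624506] 0.03865419787891603 [-0.50957077 -1.60119344  6.9071793 ]
t 12.18 shift [ 0.985 -2.115 -0.006] turn [0. 0. 0.]
t 12.18 shift [-2.342 -3.619 -1.162] turn [0.026 0.644 5.192]
```

>>> jog_arm(motion=[{"x":0.35,"y":-0.75,"z":0,"wx":0,"wy":0,"wz":0,"claw":30},{"x":0.7,"y":-1.5,"z":0,"wx":0,"wy":0,"wz":0,"claw":30},{"x":0.98,"y":-2.1,"z":0,"wx":0,"wy":0,"wz":0,"claw":30},{"x":0.4,"y":-2.4,"z":-0.2,"wx":0,"wy":0.1,"wz":0.9,"claw":30},{"x":-0.15,"y":-2.65,"z":-0.4,"wx":0,"wy":0.2,"wz":1.8,"claw":30},{"x":-0.7,"y":-2.9,"z":-0.6,"wx":0,"wy":0.3,"wz":2.7,"claw":30},{"x":-1.25,"y":-3.15,"z":-0.8,"wx":0,"wy":0.45,"wz":3.6,"claw":30},{"x":-1.8,"y":-3.4,"z":-1,"wx":0,"wy":0.55,"wz":4.5,"claw":30},{"x":-2.34,"y":-3.62,"z":-1.16,"wx":0.03,"wy":0.64,"wz":5.19,"claw":30},{"x":-2.34,"y":-3.62,"z":-1.16,"wx":0.03,"wy":0.64,"wz":5.19,"claw":30}])

```text
time: 13.42
eef_pos: [0.5126, -0.0706, 0.1814]
orientation: [-1.564, 0.47, 1.575]
force: [0.2, 0.1, -3.6]
width: 0.0383
```

>>> jog_arm(motion=[{"x":0,"y":0,"z":0,"wx":0,"wy":0,"wz":0,"claw":30},{"x":0,"y":0,"z":0,"wx":0,"wy":0,"wz":0,"claw":30}])

```text
time: 13.68
eef_pos: [0.5126, -0.0704, 0.1828]
orientation: [-1.567, 0.47, 1.574]
force: [-0.6, -0.6, -2.9]
width: 0.0384
```

```bash
python3 - <<'E'
from h import *
p,R,s=tool(); print(p,s["width"],s["force"]); target([.52,-.063,.20],0,-27,depth=.0152);target([.52,-.063,.06],0,-27,depth=.0152)
f=grab("top"); im=f["color"][130:260,330:470,::-1]; cv2.imwrite(f"pics/c_top.png",cv2.resize(im,None,fx=3.8,fy=3.8,interpolation=cv2.INTER_CUBIC))
E
```

```text
[ 0.51257444 -0.07043005  0.18280934] 0.03840145611050015 [-0.55915471 -0.60916128 -2.90931546]
t 13.68 shift [-0.02  -0.058 -0.024] turn [-0.013  0.017  0.005]
t 13.68 shift [ 1.038  2.022 -0.031] turn [-0.013  0.017  0.005]
```

View pics/c_top.png

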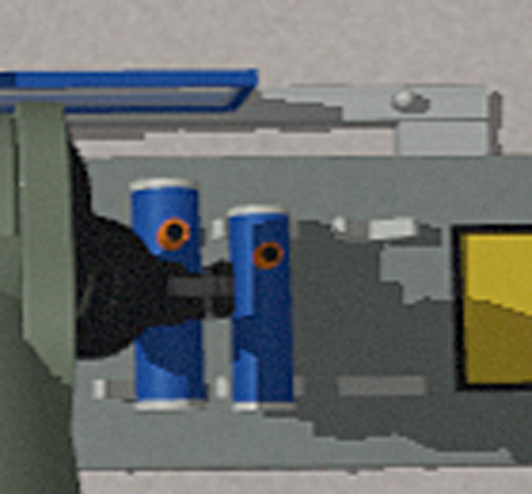

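>>> jog_arm(motion=[{"x":0.2,"y":0.4,"z":-0.03,"wx":0,"wy":0,"wz":0,"claw":30},{"x":0.5,"y":1,"z":-0.03,"wx":0,"wy":0,"wz":0,"claw":30},{"x":0.8,"y":1.55,"z":-0.03,"wx":0,"wy":0,"wz":0,"claw":30},{"x":0.96,"y":1.86,"z":-0.03,"wx":0,"wy":0,"wz":0,"claw":30},{"x":1.02,"y":1.99,"z":-0.03,"wx":0,"wy":0,"wz":0,"claw":30},{"x":1.02,"y":1.99,"z":-0.03,"wx":0,"wy":0,"wz":0,"claw":30},{"x":1.02,"y":1.99,"z":-0.03,"wx":0,"wy":0,"wz":0,"claw":30}])

```text
time: 14.6
eef_pos: [0.5149, -0.0701, 0.0491]
orientation: [-1.569, 0.471, 1.574]
force: [-0.0, 1.2, -1.6]
width: 0.0382
```

```bash
python3 - <<'E'
from h import *
p,R,s=tool(); print(p,s["width"],s["force"]); target([.52,-.063,.06],0,-27,depth=.0152)
E
```

```text
[ 0.51494945 -0.07012492  0.04908356] 0.03820355767999545 [-0.04512204  1.17010398 -1.57763881]
t 14.60 shift [0.023 0.037 0.016] turn [-0.005  0.015  0.001]
```

>>> jog_arm(motion=[{"x":0.023,"y":0.05,"z":0,"wx":0,"wy":0,"wz":0,"claw":30},{"x":0.023,"y":0.05,"z":0,"wx":0,"wy":0,"wz":0,"claw":30},{"x":0.023,"y":0.05,"z":0,"wx":0,"wy":0,"wz":0,"claw":30}])

```text
time: 14.98
eef_pos: [0.5163, -0.0684, 0.047]
orientation: [-1.572, 0.468, 1.574]
force: [-1.1, 12.5, 12.3]
width: 0.0384
```

>>> jog_arm(motion=[{"x":0.022,"y":-0.012,"z":0,"wx":0,"wy":0,"wz":0,"claw":30},{"x":0.022,"y":-0.012,"z":0,"wx":0,"wy":0,"wz":0,"claw":30}])

```text
time: 15.22
eef_pos: [0.5163, -0.0681, 0.0468]
orientation: [-1.572, 0.471, 1.573]
force: [-0.4, 7.7, 7.7]
width: 0.0387
```

>>> jog_arm(motion=[{"x":0.025,"y":-0.012,"z":0,"wx":0,"wy":0,"wz":0,"claw":30},{"x":0.025,"y":-0.012,"z":0,"wx":0,"wy":0,"wz":0,"claw":58},{"x":0.025,"y":-0.012,"z":0,"wx":0,"wy":0,"wz":0,"claw":58},{"x":0.025,"y":-0.012,"z":0,"wx":0,"wy":0,"wz":0,"claw":58},{"x":0.02,"y":-0.7,"z":0,"wx":0,"wy":0,"wz":0,"claw":62},{"x":0.02,"y":-1.5,"z":0,"wx":0,"wy":0,"wz":0,"claw":65},{"x":0.02,"y":-2,"z":0,"wx":0,"wy":0,"wz":0,"claw":65},{"x":0.02,"y":-2,"z":0,"wx":0,"wy":0,"wz":0,"claw":65}])

```text
time: 16.23
eef_pos: [0.5161, -0.0126, 0.1532]
orientation: [-1.571, 0.471, 1.574]
force: [0.6, 0.7, -1.0]
width: 0.0556
```

```bash
python3 - <<'E'
from h import *
f=grab("wrist","w9"); print(tool()[0])
for b in blobs(f,"blue",1500,(220,60,370,340)):
    mid,a,L=vessel(f,b); y=np.degrees(np.arctan2(a[1],a[0])); print(mid,y,L,cv2.boundingRect(b["q"]))
    for o in blobs(f,"orange",100): print(o["c"],cv2.boundingRect(o["q"]))
target([.437,.377,.06],10.2,-22,.10,depth=.018)
f=grab("top"); im=f["color"][130:260,330:470,::-1]; cv2.imwrite(f"pics/c_top2.png",cv2.resize(im,None,fx=3.8,fy=3.8,interpolation=cv2.INTER_CUBIC))
E
```

```text
[ 0.51497433 -0.0130938   0.15173832]
[ 0.50897172 -0.14125313  0.06      ] 0.0038213891398341006 0.10243325119980062 (226, 134, 47, 121)
(231.81798245614033, 233.14166666666665) (218, 223, 29, 22)
(303.2703988291255, 251.5323819978046) (289, 239, 30, 27)
[ 0.5194547  -0.06055598  0.06      ] -0.135641375274995 0.11919135629202848 (298, 139, 47, 138)
(231.81798245614033, 233.14166666666665) (218, 223, 29, 22)
(303.2703988291255, 251.5323819978046) (289, 239, 30, 27)
t 16.27 shift [ 6.35  -2.938  1.471] turn [-0.428 -0.911 -0.498]
```

View pics/w9.png

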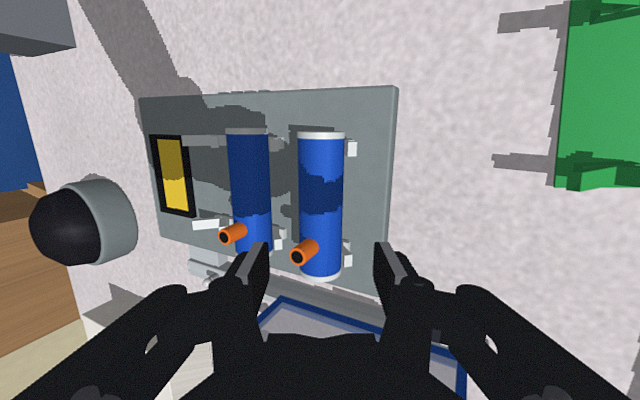

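View pics/c_top2.png

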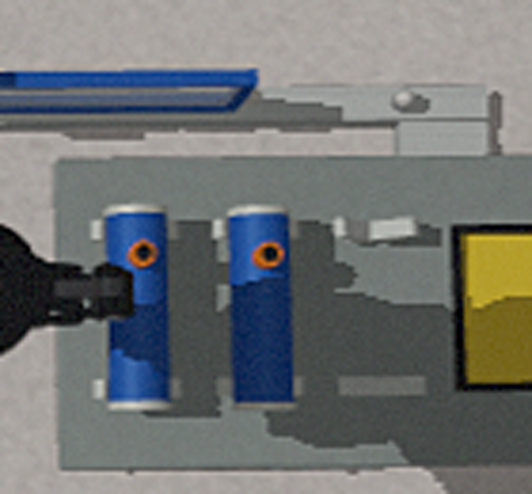

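```bash
python3 - <<'E'
from h import *
f=grab("wrist"); print(mouth(f,(297.5,257),[.5194,-.0606,.06],0), mouth(f,(224,237.5),[.518,-.141,.06],0))
f=grab("top"); u=lambda x,y:(330+x/3.8-.5,130+y/3.8-.5); print(mouth(f,u(144,253),[.5194,-.0610,.06],0), mouth(f,u(268.5,254),[.518,-.1412,.06],0))
p,R,s=tool();plan(p+[0,0,.1])
E
```

```text
mouth angle 2.3 along 0.0289 mouth angle 4.3 along 0.0288
mouth angle -0.7 along 0.0327 mouth angle 1.7 along 0.0324
t 16.43 shift [-0.757 -1.485  0.01 ] turn [0. 0. 0.]
```

>>> jog_arm(motion=[{"x":-0.4,"y":-0.8,"z":0,"wx":0,"wy":0,"wz":0,"claw":65},{"x":0.2,"y":-1.4,"z":0.1,"wx":0,"wy":0,"wz":0,"claw":65},{"x":1.1,"y":-1.8,"z":0.3,"wx":-0.1,"wy":-0.2,"wz":-0.1,"claw":65},{"x":2,"y":-2.2,"z":0.5,"wx":-0.1,"wy":-0.3,"wz":-0.2,"claw":65},{"x":2.9,"y":-2.6,"z":0.7,"wx":-0.2,"wy":-0.5,"wz":-0.3,"claw":65},{"x":3.8,"y":-2.9,"z":0.9,"wx":-0.3,"wy":-0.6,"wz":-0.4,"claw":65},{"x":4.7,"y":-3.2,"z":1.1,"wx":-0.4,"wy":-0.8,"wz":-0.5,"claw":65},{"x":5.6,"y":-3.4,"z":1.3,"wx":-0.43,"wy":-0.91,"wz":-0.5,"claw":65},{"x":6.35,"y":-2.94,"z":1.47,"wx":-0.43,"wy":-0.91,"wz":-0.5,"claw":65},{"x":6.35,"y":-2.94,"z":1.47,"wx":-0.43,"wy":-0.91,"wz":-0.5,"claw":65}])

```text
time: 17.68
eef_pos: [0.4226, 0.4052, 0.1306]
orientation: [-1.561, 0.388, 1.754]
force: [-0.1, -1.4, 0.1]
width: 0.0558
```

>>> jog_arm(motion=[{"x":0,"y":0,"z":0,"wx":0,"wy":0,"wz":0,"claw":65}])

```text
time: 17.8
eef_pos: [0.4256, 0.4049, 0.1354]
orientation: [-1.568, 0.385, 1.748]
force: [0.2, 0.5, 0.4]
width: 0.0557
```

```bash
python3 - <<'E'
from h import *
f=grab("wrist","w10"); print(tool()[0])
target([.437,.377,.06],10.2,-22,.10,depth=.018)
for b in blobs(f,"blue",1500,(280,60,360,340)):
    mid,a,L=vessel(f,b); y=np.degrees(np.arctan2(a[1],a[0])); print(mid,y,L,cv2.boundingRect(b["q"]))
    for o in blobs(f,"orange",100): print(o["c"],cv2.boundingRect(o["q"]))
im=f["color"][230:310,290:380,::-1]; cv2.imwrite("pics/w10c.png",cv2.resize(im,None,fx=6,fy=6,interpolation=cv2.INTER_CUBIC))
E
```

```text
[0.42625357 0.40505163 0.13635227]
t 17.85 shift [ 0.021 -0.003  0.007] turn [-0.009 -0.009  0.001]
[0.43792454 0.37717903 0.06      ] 10.660846286903556 0.1201341734349088 (296, 146, 52, 151)
(6.7463235294117645, 208.8174019607843) (0, 203, 16, 13)
(23.783707141015725, 336.3906934777004) (0, 312, 55, 55)
(344.60774267008253, 268.98292058070024) (328, 255, 34, 30)
```

View pics/w10.png

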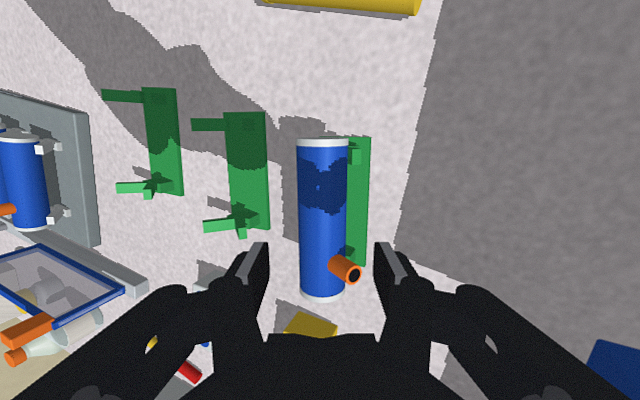

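View pics/w10c.png

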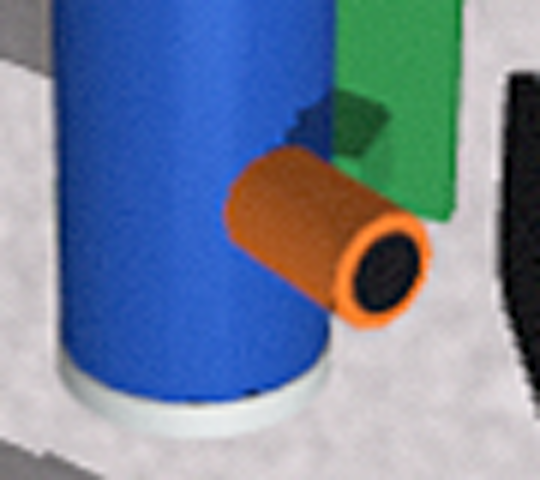

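```bash
python3 - <<'E'
from h import *
f=grab("wrist"); print(mouth(f,(290+387/6-.5,230+270/6-.5),[.4375,.3772,.06],10.3))
p,R,s=tool(); target([.4375,.3772,.06],10.3,-22,0,depth=.016)
E
```

```text
mouth angle 56.2 along 0.0340
t 17.90 shift [2.20e-02 1.64e+00 1.00e-03] turn [-0.009 -0.022  0.005]
```

```bash
python3 - <<'E'
from h import *
target([.4375,.3772,.06],10.3,-27.5,.08,depth=.016);target([.4375,.3772,.06],10.3,-27.5,0,depth=.016)
f=grab("scene"); im=f["color"][130:220,360:460,::-1]; cv2.imwrite("pics/sA.png",cv2.resize(im,None,fx=6,fy=6,interpolation=cv2.INTER_CUBIC))
E
```

```text
t 17.90 shift [0.126 0.312 0.004] turn [-0.01  -0.021  0.555]
t 17.90 shift [-4.000e-03  1.639e+00  1.000e-03] turn [-0.01  -0.021  0.555]
```

View pics/sA.png

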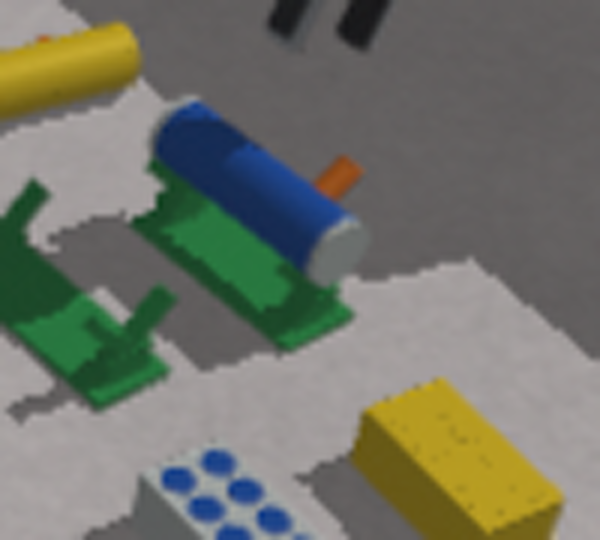

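```bash
python3 - <<'E'
from h import *
f=grab("scene"); mid=np.array([.4375,.3772,.06]); a=np.array([np.cos(.18),np.sin(.18),0]); lat=np.cross([0,0,1],a)
for t in (45,50,55,60): X=mid+.032*a+.042*(np.cos(np.radians(t))*np.array([0,0,1])+np.sin(np.radians(t))*lat); print(t,((proj(f,X)[0]-[360,130])*6).round())
E
```

```text
45 [346. 151.]
50 [348. 153.]
55 [350. 156.]
60 [352. 159.]
```

>>> jog_arm(motion=[{"x":0.13,"y":0.31,"z":0,"wx":0,"wy":0,"wz":0.55,"claw":65},{"x":0.08,"y":0.8,"z":0,"wx":0,"wy":-0.02,"wz":0.55,"claw":65},{"x":0.02,"y":1.4,"z":0,"wx":0,"wy":-0.02,"wz":0.55,"claw":65},{"x":0,"y":1.64,"z":0,"wx":0,"wy":-0.02,"wz":0.55,"claw":65},{"x":0,"y":1.64,"z":0,"wx":0,"wy":-0.02,"wz":0.55,"claw":65},{"x":0,"y":1.64,"z":0,"wx":0,"wy":-0.02,"wz":0.55,"claw":30},{"x":0,"y":1.64,"z":0,"wx":0,"wy":-0.02,"wz":0.55,"claw":30},{"x":0,"y":1.64,"z":0,"wx":0,"wy":-0.02,"wz":0.55,"claw":30},{"x":0,"y":1.64,"z":0,"wx":0,"wy":-0.02,"wz":0.55,"claw":30}])

```text
time: 19.12
eef_pos: [0.4331, 0.3693, 0.0471]
orientation: [-1.571, 0.482, 1.752]
force: [0.8, -5.8, 4.8]
width: 0.0384
```

```bash
python3 - <<'E'
from h import *
p,R,s=tool(); print(p,s["width"],s["force"],s["joint_pos"]); d=(.06-p[2])/R.apply([0,1,0])[2]; print("depth",-d); target([.4375,.3772,.06],10.3,-27.5,0,depth=.016)
plan(p+[0,0,.14]); target([.52,-.222,.20],0,29,depth=-d)
E
```

```text
[0.43307912 0.36929808 0.04712296] 0.03840807021489083 [ 0.76030506 -5.82874655  4.76818   ] [ 0.78097393  0.76883906 -0.04938967  1.03954073 -0.39272305  0.65742299]
depth 0.014532450527848786
t 19.12 shift [0.004 0.023 0.004] turn [ 0.005  0.006 -0.011]
t 19.12 shift [-1.082e+00 -2.068e+00 -1.000e-03] turn [0. 0. 0.]
t 19.12 shift [-9.785  2.482  0.426] turn [-0.012  1.081 -5.645]
```

>>> jog_arm(motion=[{"x":-0.35,"y":-0.7,"z":0,"wx":0,"wy":0,"wz":0,"claw":30},{"x":-0.75,"y":-1.4,"z":0,"wx":0,"wy":0,"wz":0,"claw":30},{"x":-1.08,"y":-2.07,"z":0,"wx":0,"wy":0,"wz":0,"claw":30},{"x":-1.9,"y":-1.64,"z":0.04,"wx":0,"wy":0.1,"wz":-0.5,"claw":30},{"x":-2.7,"y":-1.22,"z":0.08,"wx":0,"wy":0.2,"wz":-1,"claw":30},{"x":-3.5,"y":-0.8,"z":0.12,"wx":0,"wy":0.3,"wz":-1.6,"claw":30},{"x":-4.3,"y":-0.39,"z":0.16,"wx":0,"wy":0.4,"wz":-2.1,"claw":30},{"x":-5.1,"y":0.03,"z":0.2,"wx":0,"wy":0.5,"wz":-2.7,"claw":30},{"x":-5.9,"y":0.45,"z":0.24,"wx":0,"wy":0.6,"wz":-3.2,"claw":30},{"x":-6.7,"y":0.87,"z":0.28,"wx":0,"wy":0.7,"wz":-3.7,"claw":30}])

```text
time: 20.38
eef_pos: [0.4848, -0.0094, 0.1855]
orientation: [-1.591, -0.169, 1.636]
force: [0.8, 0.1, -3.3]
width: 0.0383
```

```bash
python3 - <<'E'
from h import *
p,R,s=tool(); print(p,s["width"],s["force"],s["joint_pos"]); target([.52,-.222,.20],0,29,depth=.0145)
E
```

```text
[ 0.48478829 -0.00941533  0.18552762] 0.03826031524315587 [ 0.80279187  0.13091212 -3.27816876] [-0.27765636  0.25936331 -0.42313342  0.92658041  0.16620209 -0.34442136]
t 20.38 shift [-3.396 -0.606 -0.275] turn [-0.011  0.374 -1.925]
```

>>> jog_arm(motion=[{"x":-0.8,"y":-0.14,"z":-0.06,"wx":0,"wy":0.09,"wz":-0.5,"claw":30},{"x":-1.6,"y":-0.28,"z":-0.13,"wx":0,"wy":0.18,"wz":-0.9,"claw":30},{"x":-2.4,"y":-0.43,"z":-0.2,"wx":0,"wy":0.27,"wz":-1.4,"claw":30},{"x":-3.1,"y":-0.56,"z":-0.25,"wx":0,"wy":0.34,"wz":-1.8,"claw":30},{"x":-3.4,"y":-0.61,"z":-0.28,"wx":0,"wy":0.37,"wz":-1.93,"claw":30},{"x":-3.4,"y":-0.61,"z":-0.28,"wx":0,"wy":0.37,"wz":-1.93,"claw":30},{"x":-3.4,"y":-0.61,"z":-0.28,"wx":0,"wy":0.37,"wz":-1.93,"claw":30}])

```text
time: 21.25
eef_pos: [0.5137, -0.2128, 0.1865]
orientation: [-1.565, -0.505, 1.57]
force: [-0.3, 0.3, -3.4]
width: 0.0381
```

```bash
python3 - <<'E'
from h import *
p,R,s=tool(); print(p,s["width"],s["force"],s["joint_pos"]); target([.52,-.222,.20],0,29,depth=.0145);target([.52,-.222,.06],0,29,depth=.0145)
f=grab("top"); im=f["color"][130:260,360:500,::-1]; cv2.imwrite(f"pics/a_top.png",cv2.resize(im,None,fx=3.8,fy=3.8,interpolation=cv2.INTER_CUBIC))
E
```

```text
[ 0.51370171 -0.21280654  0.18649708] 0.03814404405688765 [-0.2994296   0.34125326 -3.38007476] [-0.72658276  0.61029128  0.02668584  1.3429104   0.36581162 -0.79399921]
t 21.25 shift [-0.025 -0.029 -0.005] turn [-0.031 -0.003 -0.009]
t 21.25 shift [-1.153  2.013 -0.016] turn [-0.031 -0.003 -0.009]
```

View pics/a_top.png

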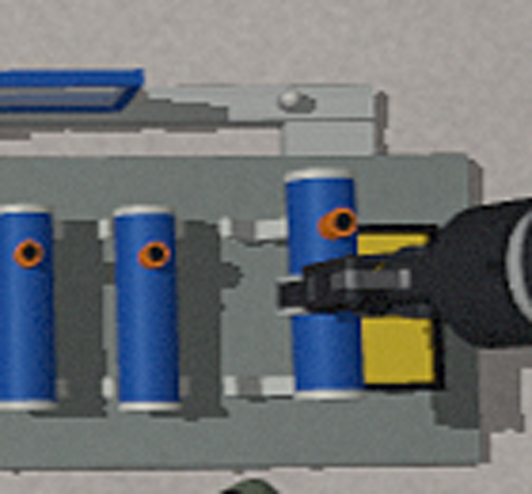

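>>> jog_arm(motion=[{"x":-0.23,"y":0.4,"z":-0.01,"wx":-0.03,"wy":0,"wz":0,"claw":30},{"x":-0.57,"y":1,"z":-0.01,"wx":-0.03,"wy":0,"wz":0,"claw":30},{"x":-0.88,"y":1.55,"z":-0.01,"wx":-0.03,"wy":0,"wz":0,"claw":30},{"x":-1.06,"y":1.86,"z":-0.01,"wx":-0.03,"wy":0,"wz":0,"claw":30},{"x":-1.14,"y":1.99,"z":-0.01,"wx":-0.03,"wy":0,"wz":0,"claw":30},{"x":-1.14,"y":1.99,"z":-0.01,"wx":-0.03,"wy":0,"wz":0,"claw":30},{"x":-1.14,"y":1.99,"z":-0.01,"wx":-0.03,"wy":0,"wz":0,"claw":30}])

```text
time: 22.18
eef_pos: [0.5142, -0.2158, 0.0496]
orientation: [-1.572, -0.504, 1.571]
force: [0.2, -0.2, -3.4]
width: 0.0381
```

```bash
python3 - <<'E'
from h import *
p,R,s=tool(); print(p,s["width"],s["force"]); target([.52,-.222,.06],0,29,depth=.0145)
E
```

```text
[ 0.51417597 -0.21582069  0.0495814 ] 0.03813828954393603 [ 0.17192573 -0.23262757 -3.40135422]
t 22.18 shift [-0.006  0.04   0.003] turn [ 0.006 -0.001 -0.013]
```

>>> jog_arm(motion=[{"x":-0.02,"y":0.04,"z":0,"wx":0,"wy":0,"wz":0,"claw":30},{"x":-0.02,"y":0.04,"z":0,"wx":0,"wy":0,"wz":0,"claw":30},{"x":-0.02,"y":0.04,"z":0,"wx":0,"wy":0,"wz":0,"claw":30}])

```text
time: 22.55
eef_pos: [0.5142, -0.214, 0.0474]
orientation: [-1.572, -0.508, 1.569]
force: [0.4, 5.5, 3.9]
width: 0.0385
```

>>> jog_arm(motion=[{"x":0.02,"y":0.02,"z":0,"wx":0,"wy":0,"wz":0,"claw":30},{"x":0.02,"y":0.02,"z":0,"wx":0,"wy":0,"wz":0,"claw":30}])

```text
time: 22.8
eef_pos: [0.5142, -0.2138, 0.0472]
orientation: [-1.572, -0.506, 1.569]
force: [-1.4, 0.4, 7.7]
width: 0.0383
```

>>> jog_arm(motion=[{"x":0,"y":-0.02,"z":0,"wx":0,"wy":0,"wz":0,"claw":58},{"x":0,"y":-0.02,"z":0,"wx":0,"wy":0,"wz":0,"claw":58},{"x":0,"y":-0.02,"z":0,"wx":0,"wy":0,"wz":0,"claw":58},{"x":0,"y":-0.7,"z":0,"wx":0,"wy":0,"wz":0,"claw":62},{"x":0,"y":-1.5,"z":0,"wx":0,"wy":0,"wz":0,"claw":65},{"x":0,"y":-2.2,"z":0,"wx":0,"wy":0,"wz":0,"claw":65},{"x":0,"y":-2.2,"z":0,"wx":0,"wy":0,"wz":0,"claw":65}])

```text
time: 23.68
eef_pos: [0.5148, -0.2805, 0.1633]
orientation: [-1.575, -0.501, 1.57]
force: [-0.2, -0.1, -0.5]
width: 0.0558
```

```bash
python3 - <<'E'
from h import *
f=grab("wrist","w11"); print(tool()[0])
f=grab("top","t11"); im=f["color"][130:260,330:470,::-1]; cv2.imwrite(f"pics/a_top2.png",cv2.resize(im,None,fx=3.8,fy=3.8,interpolation=cv2.INTER_CUBIC))
for b in blobs(f,"blue",20,(225,150,260,195)): print(np.round(b["c"],1),cast(f,b["c"],.04)[0].round(4))
p,R,s=tool();plan(p+[0,0,.1])
plan([.55,.235,.26],down(90))
E
```

```text
[ 0.51396118 -0.27898151  0.16146129]
[235.7 156.5] [0.6638 0.2618 0.04  ]
t 23.77 shift [ 8.070e-01 -1.459e+00  1.000e-03] turn [0. 0. 0.]
t 23.77 shift [ 8.284  2.682 -0.596] turn [-2.000e-03 -1.000e-02  2.894e+00]
```

View pics/w11.png

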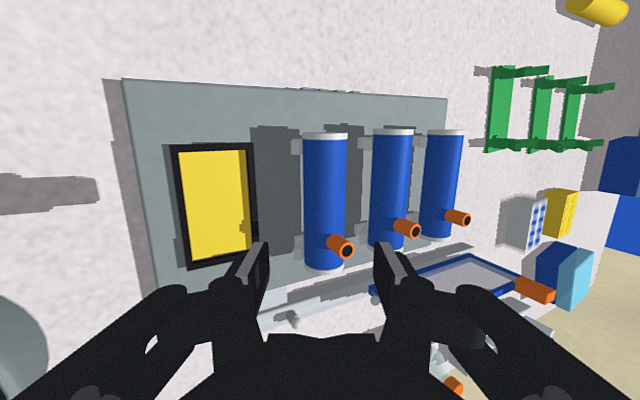

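View pics/a_top2.png

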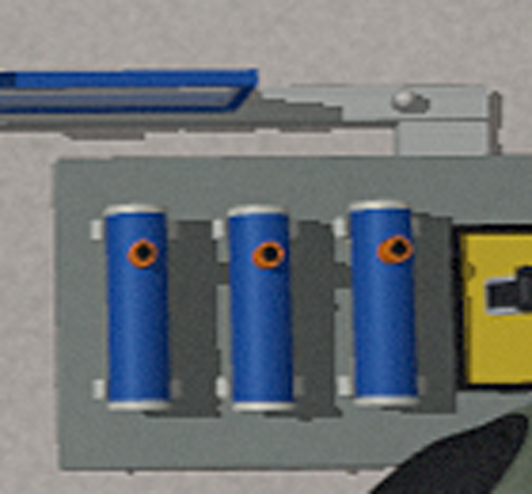

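>>> jog_arm(motion=[{"x":0.8,"y":-1.3,"z":0,"wx":0,"wy":0,"wz":0,"claw":80},{"x":1.8,"y":-0.8,"z":-0.1,"wx":0,"wy":0,"wz":0.4,"claw":80},{"x":2.6,"y":-0.4,"z":-0.15,"wx":0,"wy":0,"wz":0.8,"claw":80},{"x":3.5,"y":0.1,"z":-0.2,"wx":0,"wy":0,"wz":1.2,"claw":80},{"x":4.4,"y":0.6,"z":-0.3,"wx":0,"wy":0,"wz":1.6,"claw":80},{"x":5.3,"y":1.1,"z":-0.4,"wx":0,"wy":0,"wz":2,"claw":80},{"x":6.2,"y":1.5,"z":-0.5,"wx":0,"wy":0,"wz":2.4,"claw":80},{"x":7.1,"y":2,"z":-0.55,"wx":0,"wy":0,"wz":2.7,"claw":80},{"x":8,"y":2.5,"z":-0.6,"wx":0,"wy":0,"wz":2.89,"claw":80},{"x":8.28,"y":2.68,"z":-0.6,"wx":0,"wy":0,"wz":2.89,"claw":80}])

```text
time: 25.02
eef_pos: [0.5482, 0.239, 0.2584]
orientation: [-1.567, -0.001, 1.576]
force: [-1.0, -0.4, 0.0]
width: 0.0683
```

```bash
python3 - <<'E'
from h import *
f=grab("wrist","w12"); p,R,s=tool(); print(p,s["orientation"]); plan([.55,.235,.26],down(90))
for b in blobs(f,"blue",30,(200,150,440,400)): print(b["a"],np.round(b["c"],1),cast(f,b["c"],.04)[0].round(4))
E
```

```text
[0.54820614 0.23942847 0.25822471] [-1.56670093 -0.00165312  1.57547268]
t 25.07 shift [-0.074 -0.03  -0.029] turn [-0.023  0.027  0.009]
46.5 [202.8 255.1] [0.656  0.0764 0.04  ]
91.0 [318.1 234.8] [0.6249 0.2364 0.04  ]
88.5 [319.5 249.8] [0.647  0.2383 0.04  ]
84.5 [320.9 264.1] [0.6688 0.2404 0.04  ]
82.5 [322.1 278.1] [0.6907 0.2422 0.04  ]
96.5 [335.7 233.5] [0.6228 0.2602 0.04  ]
91.0 [336.9 248.4] [0.6447 0.2623 0.04  ]
84.5 [338.  262.9] [0.6668 0.2643 0.04  ]
81.5 [339.  276.9] [0.6887 0.2663 0.04  ]
```

View pics/w12.png

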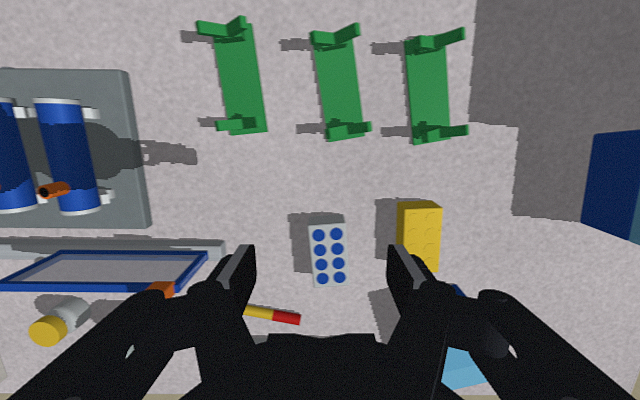

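```bash
python3 - <<'E'
from h import *
plan([.6566,.2513,.12],down(95.2))
E
```

```text
t 25.07 shift [ 0.186  2.297 -1.817] turn [-0.023 -0.493  0.01 ]
```

>>> jog_arm(motion=[{"x":0.1,"y":0.7,"z":-0.9,"wx":0,"wy":-0.3,"wz":0,"claw":80},{"x":0.19,"y":1.5,"z":-1.82,"wx":0,"wy":-0.49,"wz":0,"claw":80},{"x":0.19,"y":2.3,"z":-1.82,"wx":-0.02,"wy":-0.49,"wz":0.01,"claw":80},{"x":0.19,"y":2.3,"z":-1.82,"wx":-0.02,"wy":-0.49,"wz":0.01,"claw":80},{"x":0.19,"y":2.3,"z":-1.82,"wx":-0.02,"wy":-0.49,"wz":0.01,"claw":80}])

```text
time: 25.7
eef_pos: [0.6591, 0.2453, 0.1235]
orientation: [-1.573, 0.001, 1.654]
force: [0.5, 0.2, 0.6]
width: 0.0682
```

```bash
python3 - <<'E'
from h import *
f=grab("wrist","w13"); p,R,s=tool(); print(p,s["orientation"]); plan([.6566,.2513,.12],down(95.2))
for b in blobs(f,"blue",30,(250,100,400,400)): print(b["a"],np.round(b["c"],1),cast(f,b["c"],.04)[0].round(4))
E
```

```text
[0.65999982 0.24581849 0.12499512] [-1.57614086e+00  5.60058125e-04  1.65442663e+00]
t 25.75 shift [0.096 0.083 0.049] turn [ 0.031 -0.041 -0.003]
345.0 [311.4 167.3] [0.6252 0.2352 0.04  ]
316.5 [311.8 194.2] [0.6472 0.2373 0.04  ]
292.5 [312.3 219.8] [0.6693 0.2393 0.04  ]
271.5 [312.6 244.2] [0.6914 0.2413 0.04  ]
268.5 [340.6 244. ] [0.6891 0.2653 0.04  ]
294.5 [341.  219.6] [0.6671 0.2633 0.04  ]
316.5 [341.2 194. ] [0.645  0.2612 0.04  ]
343.5 [341.7 167.1] [0.623  0.2593 0.04  ]
```

View pics/w13.png

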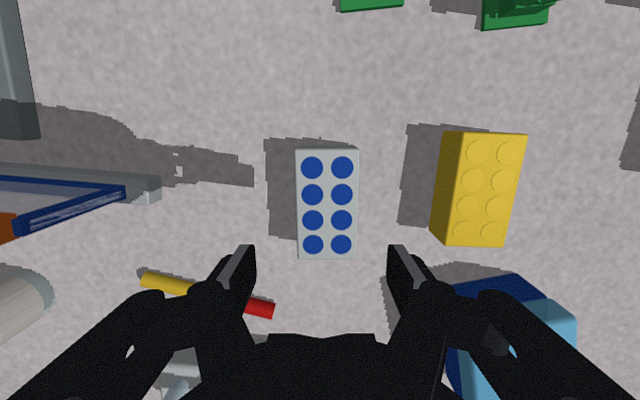

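```bash
python3 - <<'E'
from h import *
plan([.657,.2503,.0145],down(95.25))
E
```

```text
t 25.75 shift [0.08  1.841 0.053] turn [ 0.031 -0.046 -0.003]
```

>>> jog_arm(motion=[{"x":0.08,"y":0.3,"z":0.05,"wx":0.03,"wy":-0.05,"wz":0,"claw":80},{"x":0.08,"y":0.9,"z":0.05,"wx":0.03,"wy":-0.05,"wz":0,"claw":80},{"x":0.08,"y":1.5,"z":0.05,"wx":0.03,"wy":-0.05,"wz":0,"claw":80},{"x":0.08,"y":1.8,"z":0.05,"wx":0.03,"wy":-0.05,"wz":0,"claw":80},{"x":0.08,"y":1.8,"z":0.05,"wx":0.03,"wy":-0.05,"wz":0,"claw":80}])

```text
time: 26.38
eef_pos: [0.6552, 0.2506, 0.0135]
orientation: [-1.566, 0.001, 1.664]
force: [-0.5, 0.2, 0.4]
width: 0.0684
```

```bash
python3 - <<'E'
from h import *
plan([.657,.2503,.0145],down(95.25)); print(ctrl.state()["force"])
E
```

```text
t 26.38 shift [-0.008 -0.016 -0.03 ] turn [-0.026  0.01  -0.007]
[-0.46499475  0.15674481  0.35777936]
```

>>> jog_arm(motion=[{"x":0,"y":-0.02,"z":-0.02,"wx":-0.02,"wy":0,"wz":0,"claw":45},{"x":0,"y":-0.02,"z":-0.02,"wx":-0.02,"wy":0,"wz":0,"claw":45},{"x":0,"y":-0.02,"z":-0.02,"wx":-0.02,"wy":0,"wz":0,"claw":45},{"x":0,"y":-0.02,"z":-0.02,"wx":-0.02,"wy":0,"wz":0,"claw":45}])

```text
time: 26.88
eef_pos: [0.6588, 0.2511, 0.0175]
orientation: [-1.575, 0.0, 1.664]
force: [-0.5, -1.0, 6.5]
width: 0.0505
```

```bash
python3 - <<'E'
from h import *
p,R,s=tool(); print(p,s["width"],s["force"],s["orientation"]); plan(p+[0,0,.14]); plan([.50,-.3125,.16],down(90))
f=grab("wrist","w14")
E
```

```text
[0.65883824 0.25113058 0.01754979] 0.050531869260685286 [-0.4782866  -0.99042868  6.49096354] [-1.57508742e+00  4.94789507e-04  1.66382115e+00]
t 26.88 shift [-1.000e-03 -2.333e+00 -1.000e-02] turn [0. 0. 0.]
t 26.88 shift [-9.108 -2.385  3.498] turn [ 0.025  0.533 -0.002]
```

View pics/w14.png

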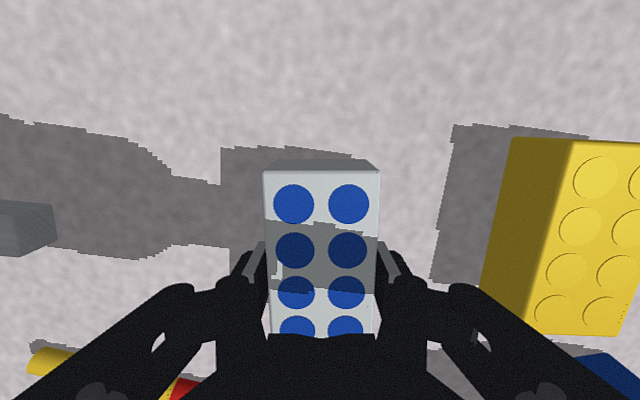

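>>> jog_arm(motion=[{"x":0,"y":-0.5,"z":0,"wx":0,"wy":0,"wz":0,"claw":45},{"x":0,"y":-1.2,"z":0.4,"wx":0,"wy":0,"wz":0,"claw":45},{"x":0,"y":-1.9,"z":1.1,"wx":0,"wy":0,"wz":0,"claw":45},{"x":-0.4,"y":-2.5,"z":1.7,"wx":0,"wy":0.1,"wz":0,"claw":45},{"x":-1.2,"y":-2.7,"z":2.1,"wx":0,"wy":0.1,"wz":0,"claw":45},{"x":-2.1,"y":-2.7,"z":2.4,"wx":0,"wy":0.1,"wz":0,"claw":45},{"x":-3,"y":-2.7,"z":2.7,"wx":0,"wy":0.2,"wz":0,"claw":45},{"x":-3.9,"y":-2.7,"z":2.8,"wx":0,"wy":0.3,"wz":0,"claw":45},{"x":-4.8,"y":-2.6,"z":2.9,"wx":0,"wy":0.4,"wz":0,"claw":45},{"x":-5.7,"y":-2.6,"z":3,"wx":0,"wy":0.5,"wz":0,"claw":45}])

```text
time: 28.18
eef_pos: [0.509, -0.1079, 0.1714]
orientation: [-1.571, 0.0, 1.576]
force: [0.8, 0.2, -2.1]
width: 0.0508
```

```bash
python3 - <<'E'
from h import *
p,R,s=tool(); print(p,s["width"],s["force"],s["orientation"]); plan([.52,-.3125,.16],down(90))
E
```

```text
[ 0.50898792 -0.10786552  0.17137939] 0.05083192084854903 [ 0.8134751   0.15474383 -2.12174443] [-1.57139296e+00  3.41665447e-04  1.57584575e+00]
t 28.18 shift [-3.411  0.191 -0.166] turn [ 0.003  0.029 -0.002]
```

>>> jog_arm(motion=[{"x":-0.9,"y":0.05,"z":-0.05,"wx":0,"wy":0.03,"wz":0,"claw":45},{"x":-1.8,"y":0.1,"z":-0.1,"wx":0,"wy":0.03,"wz":0,"claw":45},{"x":-2.7,"y":0.15,"z":-0.13,"wx":0,"wy":0.03,"wz":0,"claw":45},{"x":-3.3,"y":0.19,"z":-0.17,"wx":0,"wy":0.03,"wz":0,"claw":45},{"x":-3.41,"y":0.19,"z":-0.17,"wx":0,"wy":0.03,"wz":0,"claw":45},{"x":-3.41,"y":0.19,"z":-0.17,"wx":0,"wy":0.03,"wz":0,"claw":45},{"x":-3.41,"y":0.19,"z":-0.17,"wx":0,"wy":0.03,"wz":0,"claw":45}])

```text
time: 29.05
eef_pos: [0.521, -0.3095, 0.1605]
orientation: [-1.571, 0.0, 1.573]
force: [0.4, -0.3, -2.7]
width: 0.051
```

```bash
python3 - <<'E'
from h import *
f=grab("wrist","w15"); p,R,s=tool(); print(p,s["width"],s["force"],s["orientation"]); plan([.521,-.3125,.16],down(90))
for b in blobs(f,"blue",200,(250,100,390,345)): X=cast(f,b["c"],p[2]+.0225)[0]; print(b["a"],np.round(b["c"],1),X.round(4),(X-p).round(4))
E
```

```text
[ 0.52116373 -0.30944932  0.1606051 ] 0.05117951041917749 [-0.58433968 -0.17243405 -2.31952441] [-1.57164242e+00  2.78495083e-04  1.57280365e+00]
t 29.10 shift [-0.051  0.01   0.003] turn [ 0.005  0.012 -0.002]
1188.5 [293.2 204. ] [ 0.4864 -0.3212  0.1831] [-0.0348 -0.0117  0.0225]
1034.0 [294.6 250.1] [ 0.5085 -0.321   0.1831] [-0.0127 -0.0116  0.0225]
909.0 [295.9 292.2] [ 0.5305 -0.3209  0.1831] [ 0.0094 -0.0114  0.0225]
512.5 [297.8 326.4] [ 0.5501 -0.3204  0.1831] [ 0.0289 -0.0109  0.0225]
508.5 [344.3 326.3] [ 0.5499 -0.2971  0.1831] [0.0287 0.0124 0.0225]
912.5 [346.  292.1] [ 0.5304 -0.2968  0.1831] [0.0093 0.0127 0.0225]
1033.0 [347.1 250.1] [ 0.5084 -0.2969  0.1831] [-0.0128  0.0126  0.0225]
1187.0 [348.3 203.9] [ 0.4862 -0.297   0.1831] [-0.0349  0.0125  0.0225]
```

View pics/w15.png

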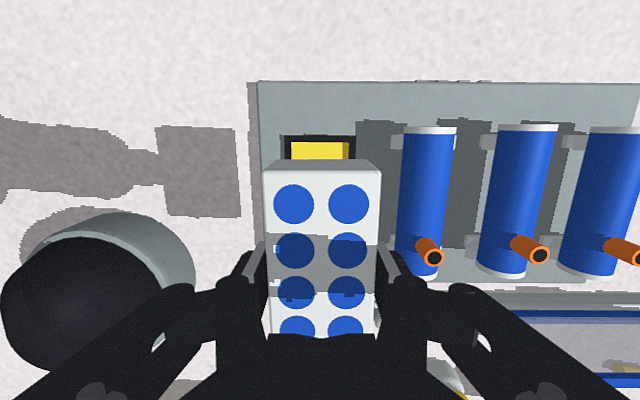

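>>> jog_arm(motion=[{"x":-0.05,"y":0,"z":-0.9,"wx":0,"wy":0.01,"wz":0,"claw":45},{"x":-0.05,"y":0,"z":-1.67,"wx":0,"wy":0.01,"wz":0,"claw":45},{"x":-0.05,"y":0,"z":-1.67,"wx":0,"wy":0.01,"wz":0,"claw":45},{"x":-0.05,"y":0,"z":-1.67,"wx":0,"wy":0.01,"wz":0,"claw":45}])

```text
time: 29.6
eef_pos: [0.621, -0.3126, 0.1602]
orientation: [-1.57, 0.0, 1.571]
force: [0.5, 0.7, -3.3]
width: 0.051
```

```bash
python3 - <<'E'
from h import *
f=grab("wrist","w16"); p,R,s=tool(); print(p,s["orientation"])
g=cv2.cvtColor(f["color"],cv2.COLOR_RGB2GRAY)
for b in blobs(f,"yellow",300,(230,0,420,160)):
    print(b["a"],cv2.boundingRect(b["q"])); ap=cv2.approxPolyDP(b["q"],4,True)[:,0]; print(ap.tolist()); print(cast(f,ap,.02).round(4).tolist())
m=cv2.inRange(g,0,28); k=np.zeros_like(m); k[0:160,230:420]=255; m&=k
for q in cv2.findContours(m,cv2.RETR_EXTERNAL,cv2.CHAIN_APPROX_NONE)[0]:
    if cv2.contourArea(q)>500: ap=cv2.approxPolyDP(q,4,True)[:,0]; print("rim",ap.tolist()); print(cast(f,ap,.028).round(4).tolist())
for b in blobs(f,"blue",800,(250,100,390,345)): X=cast(f,b["c"],p[2]+.0225)[0]; print((X-p).round(4))
E
```

```text
[ 0.62057167 -0.31287897  0.16049799] [-1.57069810e+00  2.98231715e-04  1.57022683e+00]
7061.0 (291, 24, 65, 118)
[[291, 24], [293, 140], [351, 141], [355, 25]]
[[0.4686, -0.3386, 0.02], [0.568, -0.3393, 0.02], [0.5689, -0.2829, 0.02], [0.4693, -0.2825, 0.02]]
[-0.0343 -0.0113  0.0225]
[-0.0122 -0.0112  0.0225]
[ 0.0098 -0.0111  0.0225]
[0.0097 0.013  0.0225]
[-0.0123  0.0129  0.0225]
[-0.0344  0.0128  0.0225]
```

View pics/w16.png

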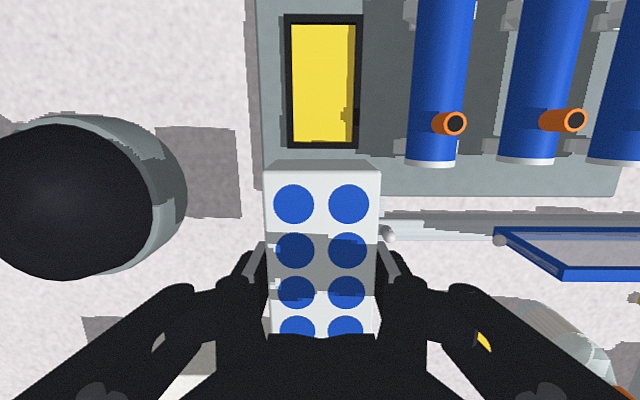

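```bash
python3 - <<'E'
from h import *
plan([.5201,-.3117,.16],down(89.45));plan([.5201,-.3117,.055],down(89.45))
E
```

```text
t 29.65 shift [0.019 0.008 1.675] turn [-0.001  0.052 -0.002]
t 29.65 shift [0.019 1.758 1.674] turn [-0.001  0.052 -0.002]
```

>>> jog_arm(motion=[{"x":0.02,"y":0,"z":0.9,"wx":0,"wy":0.05,"wz":0,"claw":45},{"x":0.02,"y":0,"z":1.67,"wx":0,"wy":0.05,"wz":0,"claw":45},{"x":0.02,"y":0.4,"z":1.67,"wx":0,"wy":0.05,"wz":0,"claw":45},{"x":0.02,"y":1,"z":1.67,"wx":0,"wy":0.05,"wz":0,"claw":45},{"x":0.02,"y":1.5,"z":1.67,"wx":0,"wy":0.05,"wz":0,"claw":45},{"x":0.02,"y":1.75,"z":1.67,"wx":0,"wy":0.05,"wz":0,"claw":45},{"x":0.02,"y":1.75,"z":1.67,"wx":0,"wy":0.05,"wz":0,"claw":45},{"x":0.02,"y":1.75,"z":1.67,"wx":0,"wy":0.05,"wz":0,"claw":45}])

```text
time: 30.65
eef_pos: [0.522, -0.3133, 0.0569]
orientation: [-1.574, 0.002, 1.561]
force: [-0.4, -0.7, -3.1]
width: 0.051
```

```bash
python3 - <<'E'
from h import *
f=grab("wrist","w17"); p,R,s=tool(); print(p,s["force"]); plan([.5201,-.3117,.055],down(89.45))
im=f["color"][100:250,220:420,::-1]; cv2.imwrite("pics/w17c.png",cv2.resize(im,None,fx=4,fy=4,interpolation=cv2.INTER_CUBIC))
E
```

```text
[ 0.52213715 -0.31337595  0.05704448] [-0.48655934 -0.12525732 -2.58844153]
t 30.70 shift [0.028 0.034 0.034] turn [ 0.018 -0.003 -0.014]
```

View pics/w17c.png

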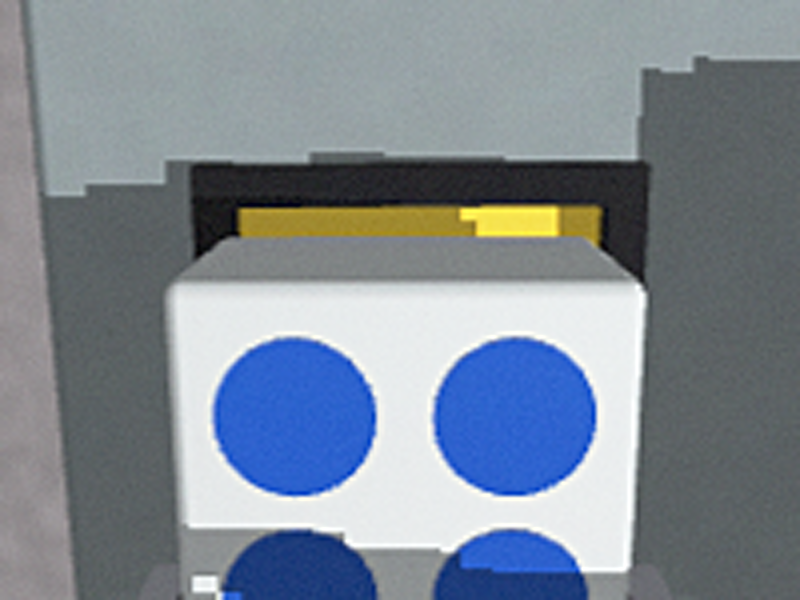

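```bash
python3 - <<'E'
from h import *
f=grab("wrist"); p,R,s=tool(); print(p)
u=lambda x,y:(220+x/4-.4,100+y/4-.4)
print("rim near",cast(f,[u(240,206),u(600,206)],.028).round(4), "block near",cast(f,[u(235,238),u(588,238)],p[2]-.0175).round(4), "top near", cast(f,[u(170,285),u(645,285)],p[2]+.0225).round(4))
print("floor sides",cast(f,[u(238,225),u(602,225)],.02).round(4))
for b in blobs(f,"blue",800,(250,100,390,345)): X=cast(f,b["c"],p[2]+.0225)[0]; print(X.round(4))
E
```

```text
[ 0.52218278 -0.31335968  0.05701547]
rim near [[ 0.4693 -0.3371  0.028 ]
 [ 0.4697 -0.2835  0.028 ]] block near [[ 0.4726 -0.3363  0.0395]
 [ 0.473  -0.2869  0.0395]] top near [[ 0.4726 -0.3374  0.0795]
 [ 0.473  -0.2868  0.0795]]
floor sides [[ 0.473  -0.3387  0.02  ]
 [ 0.4735 -0.2817  0.02  ]]
[ 0.4873 -0.3246  0.0795]
[ 0.5095 -0.3248  0.0795]
[ 0.5316 -0.3249  0.0795]
[ 0.5318 -0.3007  0.0795]
[ 0.5096 -0.3006  0.0795]
[ 0.4875 -0.3004  0.0795]
```

>>> jog_arm(motion=[{"x":0.037,"y":0,"z":0.02,"wx":0.02,"wy":0,"wz":-0.01,"claw":45},{"x":0.037,"y":0.1,"z":0.02,"wx":0.02,"wy":0,"wz":-0.01,"claw":45},{"x":0.037,"y":0.13,"z":0.02,"wx":0.02,"wy":0,"wz":-0.01,"claw":45},{"x":0.037,"y":0.13,"z":0.02,"wx":0.02,"wy":0,"wz":-0.01,"claw":45},{"x":0.037,"y":0.13,"z":0.02,"wx":0.02,"wy":0,"wz":-0.01,"claw":45}])

```text
time: 31.38
eef_pos: [0.5201, -0.3105, 0.0477]
orientation: [-1.568, -0.001, 1.561]
force: [0.3, -0.1, -2.6]
width: 0.0508
```

```bash
python3 - <<'E'
from h import *
f=grab("wrist","w18"); p,R,s=tool(); print(p,s["force"],s["orientation"])
im=f["color"][100:250,220:420,::-1]; cv2.imwrite("pics/w18c.png",cv2.resize(im,None,fx=4,fy=4,interpolation=cv2.INTER_CUBIC))
for b in blobs(f,"blue",800,(250,100,390,345)): X=cast(f,b["c"],p[2]+.0225)[0]; print(X.round(4))
E
```

```text
[ 0.52015812 -0.31050167  0.04775352] [ 0.53671655  0.68641584 -3.82286118] [-1.56852621e+00 -8.36309015e-04  1.56069390e+00]
[ 0.4854 -0.3217  0.0703]
[ 0.5076 -0.3219  0.0703]
[ 0.5296 -0.322   0.0703]
[ 0.5298 -0.2979  0.0703]
[ 0.5077 -0.2977  0.0703]
[ 0.4856 -0.2976  0.0703]
```

View pics/w18c.png

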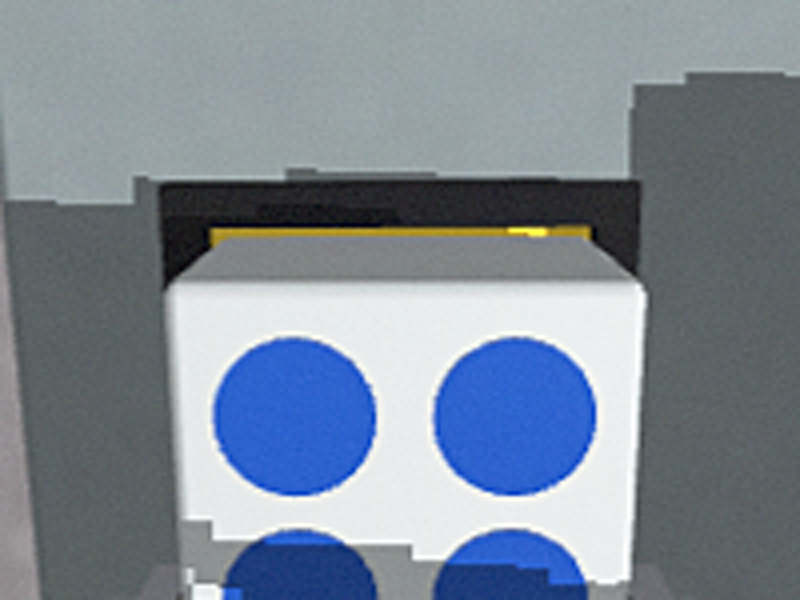

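>>> jog_arm(motion=[{"x":-0.012,"y":0.06,"z":-0.008,"wx":-0.01,"wy":0,"wz":0,"claw":45},{"x":-0.012,"y":0.1,"z":-0.008,"wx":-0.01,"wy":0,"wz":0,"claw":45},{"x":-0.012,"y":0.13,"z":-0.008,"wx":-0.01,"wy":0,"wz":0,"claw":45},{"x":-0.012,"y":0.15,"z":-0.008,"wx":-0.01,"wy":0,"wz":0,"claw":45},{"x":-0.012,"y":0.15,"z":-0.008,"wx":-0.01,"wy":0,"wz":0,"claw":45}])

```text
time: 32.05
eef_pos: [0.5205, -0.3111, 0.0386]
orientation: [-1.57, -0.001, 1.561]
force: [0.1, 0.4, -2.8]
width: 0.051
```

```bash
python3 - <<'E'
from h import *
f=grab("wrist","w19"); p,R,s=tool(); print(p,s["force"],s["orientation"])
im=f["color"][100:250,220:420,::-1]; cv2.imwrite("pics/w19c.png",cv2.resize(im,None,fx=4,fy=4,interpolation=cv2.INTER_CUBIC))
for b in blobs(f,"blue",800,(250,100,390,345)): X=cast(f,b["c"],p[2]+.0225)[0]; print(X.round(4))
E
```

```text
[ 0.52051965 -0.31111822  0.03868704] [ 0.47345466 -0.32138103 -2.13281954] [-1.57006695e+00 -8.99434976e-04  1.56073704e+00]
[ 0.4857 -0.3224  0.0612]
[ 0.5079 -0.3226  0.0612]
[ 0.5299 -0.3226  0.0612]
[ 0.5301 -0.2985  0.0612]
[ 0.508  -0.2983  0.0612]
[ 0.4859 -0.2982  0.0612]
```

View pics/w19c.png

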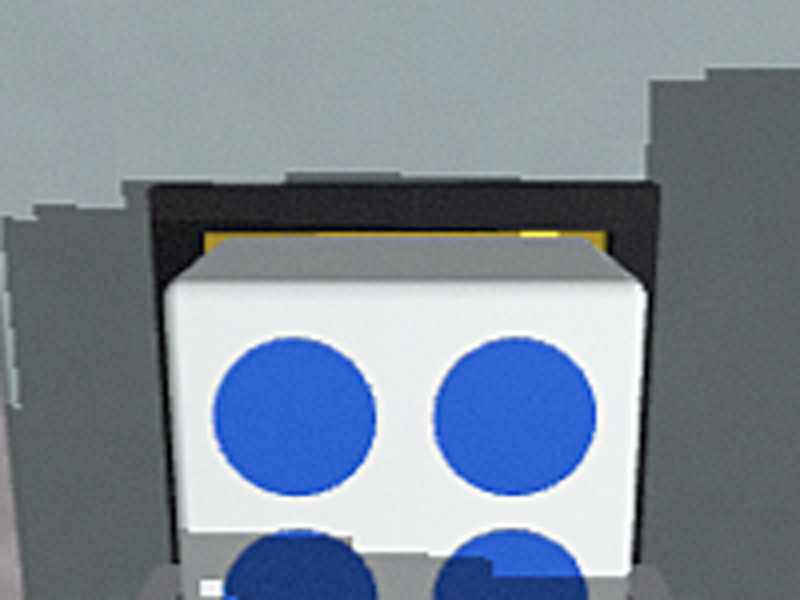

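>>> jog_arm(motion=[{"x":0,"y":0.03,"z":0,"wx":0,"wy":0,"wz":0,"claw":45},{"x":0,"y":0.03,"z":0,"wx":0,"wy":0,"wz":0,"claw":45},{"x":0,"y":0.03,"z":0,"wx":0,"wy":0,"wz":0,"claw":45}])

```text
time: 32.48
eef_pos: [0.5208, -0.3113, 0.0375]
orientation: [-1.571, -0.0, 1.561]
force: [-2.2, 1.4, 4.2]
width: 0.051
```

>>> jog_arm(motion=[{"x":0,"y":0,"z":0,"wx":0,"wy":0,"wz":0,"claw":72},{"x":0,"y":0,"z":0,"wx":0,"wy":0,"wz":0,"claw":72},{"x":0,"y":0,"z":0,"wx":0,"wy":0,"wz":0,"claw":72},{"x":0,"y":-0.5,"z":0,"wx":0,"wy":0,"wz":0,"claw":72},{"x":0,"y":-1.3,"z":0,"wx":0,"wy":0,"wz":0,"claw":72},{"x":0,"y":-2.2,"z":0,"wx":0,"wy":0,"wz":0,"claw":72},{"x":0,"y":-3,"z":0.5,"wx":0,"wy":0,"wz":0,"claw":72},{"x":0.9,"y":-3.5,"z":1.2,"wx":0,"wy":0,"wz":0,"claw":72},{"x":1.3,"y":-3.8,"z":1.7,"wx":0,"wy":0,"wz":0,"claw":72},{"x":1.3,"y":-3.8,"z":1.7,"wx":0,"wy":0,"wz":0,"claw":72}])

```text
time: 33.72
eef_pos: [0.4184, -0.2309, 0.2672]
orientation: [-1.572, 0.001, 1.562]
force: [0.7, -0.3, -0.6]
width: 0.0614
```

>>> jog_arm(motion=[{"x":0,"y":0,"z":0,"wx":0,"wy":0,"wz":0,"claw":30},{"x":0,"y":0,"z":0,"wx":0,"wy":0,"wz":0,"claw":0}])

```text
time: 33.98
eef_pos: [0.42, -0.233, 0.2642]
orientation: [-1.57, -0.001, 1.56]
force: [-0.5, 0.1, -0.6]
width: 0.0255
```

```bash
python3 - <<'E'
from h import *
f=grab("wrist","w20"); p,R,s=tool(); print(p,s["orientation"])
for b in blobs(f,"blue",30): print(b["a"],np.round(b["c"],1),cast(f,b["c"],.06)[0].round(4),cv2.boundingRect(b["q"]))
f=grab("top","t20"); im=f["color"][130:260,330:500,::-1]; cv2.imwrite(f"pics/t20c.png",cv2.resize(im,None,fx=4.5,fy=4.5,interpolation=cv2.INTER_CUBIC))
E
```

```text
[ 0.41988403 -0.23288792  0.26407707] [-1.56913587 -0.00163167  1.560377  ]
110.5 [251.8 231.6] [ 0.4861 -0.3228  0.06  ] (246, 226, 13, 12)
107.0 [253.  247.3] [ 0.5083 -0.3228  0.06  ] (247, 242, 13, 12)
103.5 [254.1 262.3] [ 0.5303 -0.323   0.06  ] (248, 257, 13, 12)
110.5 [270.3 231.5] [ 0.4863 -0.2987  0.06  ] (264, 226, 13, 12)
77.0 [270.5 246. ] [ 0.5067 -0.2996  0.06  ] (265, 241, 13, 12)
2439.5 [330.7 257.9] [ 0.5247 -0.22    0.06  ] (316, 214, 31, 90)
1791.5 [392.6 243.9] [ 0.5051 -0.1385  0.06  ] (376, 211, 34, 76)
87.5 [432.7 371.2] [ 0.715  -0.0651  0.06  ] (422, 367, 22, 10)
2102.5 [451.8 247.1] [ 0.5105 -0.0599  0.06  ] (432, 210, 42, 80)
94.5 [519.7 328.3] [0.6388 0.053  0.06  ] (506, 322, 30, 19)
```

View pics/w20.png

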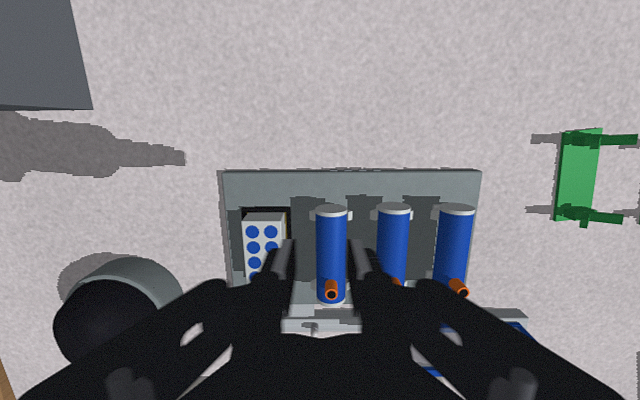

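View pics/t20c.png

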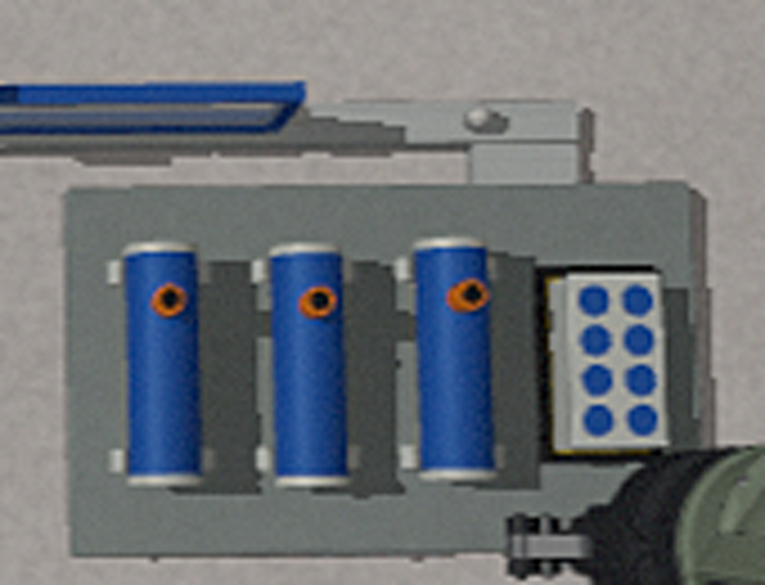

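```bash
python3 - <<'E'
from h import *
f=grab("top"); u=lambda x,y:(330+x/4.5-.4,130+y/4.5-.4)
B=blobs(f,"blue",300,(350,170,445,250))
for b,m in zip(B,(u(170,299),u(319,301),u(472,294))):
    mid,a,L=vessel(f,b); print(mid.round(4),np.degrees(a[1]).round(2),L.round(4),mouth(f,m,mid,0))
f=grab("wrist"); b=blobs(f,"blue",1500,(310,200,360,310))[0]; mid,a,L=vessel(f,b); print(mid,L,mouth(f,(331,294),mid,0))
f=grab("top")
for b in blobs(f,"orange",20,(300,130,340,165)): print(b["c"],cv2.boundingRect(b["q"]),cast(f,b["c"],.152),cast(f,b["c"],.14))
E
```

```text
[ 0.5209 -0.0614  0.06  ] -0.23 0.1192 mouth angle -0.0 along 0.0313
[ 0.5185 -0.1413  0.06  ] -0.14 0.1218 mouth angle 0.8 along 0.0315
[ 0.521  -0.2216  0.06  ] 0.31 0.1196 mouth angle -1.3 along 0.0316Traceback (most recent call last):
  File "<stdin>", line 6, in <module>
IndexError: list index out of range
```

```bash
python3 - <<'E'
from h import *
f=grab("top")
for b in blobs(f,"orange",20,(300,130,340,165)): print(b["c"],cv2.boundingRect(b["q"]),cast(f,b["c"],.152))
q=f["color"][135:170,300:410,::-1]; cv2.imwrite("pics/hc.png",cv2.resize(q,None,fx=7,fy=7,interpolation=cv2.INTER_CUBIC))
f=grab("scene")
for b in blobs(f,"orange",20,(335,205,365,240)): print("scene",b["c"],cv2.boundingRect(b["q"]))
X=np.array([.66,.055,.152]); print(proj(f,X), proj(f,X-[0,0,.037]))
E
```

```text
(316.98484848484844, 147.92045454545453) (313, 145, 9, 10) [[0.66008665 0.05759546 0.152     ]]
scene (348.9906542056075, 222.94392523364485) (344, 216, 11, 15)
[[348.23844253 216.89907293]] [[347.30637087 226.57867402]]
```

View pics/hc.png

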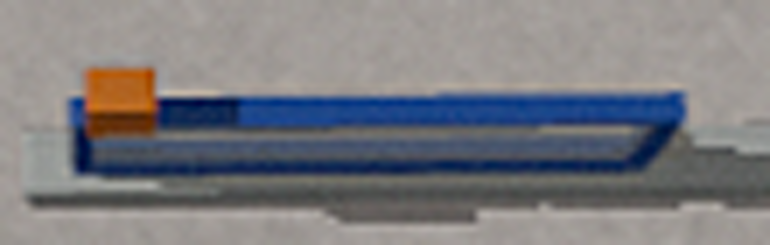

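```bash
python3 - <<'E'
from h import *
plan([.659,.112,.25],down(90));plan([.659,.112,.13],down(90))
E
```

```text
t 34.27 shift [ 5.782  0.245 -3.932] turn [-0.008 -0.059  0.008]
t 34.27 shift [ 5.779  2.245 -3.934] turn [-0.008 -0.059  0.008]
```

>>> jog_arm(motion=[{"x":0.8,"y":0.05,"z":-0.5,"wx":0,"wy":0,"wz":0,"claw":0},{"x":1.6,"y":0.1,"z":-1.1,"wx":0,"wy":0,"wz":0,"claw":0},{"x":2.4,"y":0.1,"z":-1.6,"wx":0,"wy":0,"wz":0,"claw":0},{"x":3.2,"y":0.15,"z":-2.2,"wx":0,"wy":0,"wz":0,"claw":0},{"x":4,"y":0.2,"z":-2.7,"wx":0,"wy":0,"wz":0,"claw":0},{"x":4.8,"y":0.2,"z":-3.3,"wx":0,"wy":0,"wz":0,"claw":0},{"x":5.5,"y":0.25,"z":-3.8,"wx":0,"wy":-0.06,"wz":0,"claw":0},{"x":5.78,"y":0.25,"z":-3.93,"wx":0,"wy":-0.06,"wz":0,"claw":0},{"x":5.78,"y":1,"z":-3.93,"wx":0,"wy":-0.06,"wz":0,"claw":0},{"x":5.78,"y":1,"z":-3.93,"wx":0,"wy":-0.06,"wz":0,"claw":0}])

```text
time: 35.52
eef_pos: [0.6557, 0.1117, 0.2014]
orientation: [-1.562, -0.0, 1.571]
force: [-0.4, -0.9, -0.2]
width: -0.0001
```

```bash
python3 - <<'E'
from h import *
f=grab("wrist","w21"); p,R,s=tool(); print(p,s["width"]); plan([.659,.112,.13],down(90))
E
```

```text
[0.65709083 0.1115166  0.20395772] -0.0003365835590319705
t 35.58 shift [ 0.008  1.232 -0.038] turn [-0.029 -0.001  0.002]
```

View pics/w21.png

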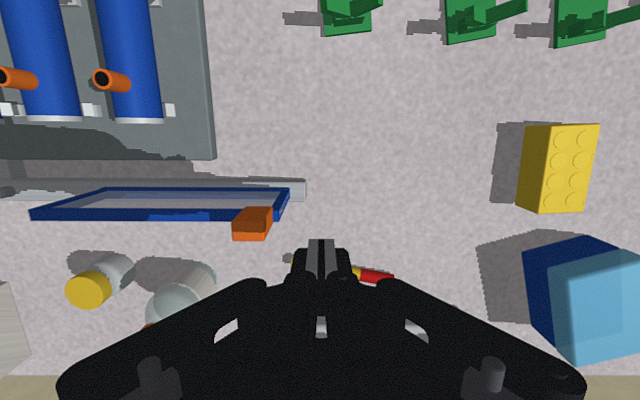

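```bash
python3 - <<'E'
from h import *
f=grab("wrist"); print(cast(f,[(250,230.5),(233,221),(268,221),(232,240),(266,240)],.152).round(4))
E
```

```text
[[0.6636 0.0603 0.152 ]
 [0.6563 0.0484 0.152 ]
 [0.6563 0.0738 0.152 ]
 [0.6711 0.0465 0.152 ]
 [0.6711 0.0716 0.152 ]]
```

>>> jog_arm(motion=[{"x":0,"y":0.6,"z":-0.11,"wx":-0.03,"wy":0,"wz":0,"claw":0},{"x":0,"y":1.26,"z":-0.11,"wx":-0.03,"wy":0,"wz":0,"claw":0},{"x":0,"y":1.26,"z":-0.11,"wx":-0.03,"wy":0,"wz":0,"claw":0},{"x":-0.2,"y":1.26,"z":-0.11,"wx":-0.03,"wy":0,"wz":0,"claw":0},{"x":-0.4,"y":1.26,"z":-0.11,"wx":-0.03,"wy":0,"wz":0,"claw":0},{"x":-0.6,"y":1.26,"z":-0.11,"wx":-0.03,"wy":0,"wz":0,"claw":0},{"x":-0.8,"y":1.26,"z":-0.11,"wx":-0.03,"wy":0,"wz":0,"claw":0},{"x":-1,"y":1.26,"z":-0.11,"wx":-0.03,"wy":0,"wz":0,"claw":0}])

```text
time: 36.62
eef_pos: [0.6656, 0.0514, 0.13]
orientation: [-1.576, -0.001, 1.571]
force: [1.5, 1.4, 0.9]
width: 0.0002
```

```bash
python3 - <<'E'
from h import *
f=grab("wrist","w22"); p,R,s=tool(); print(p,s["force"])
E
```

```text
[0.66543413 0.04958315 0.12974068] [-0.15895931 -1.44710285  0.63113808]
```

View pics/w22.png

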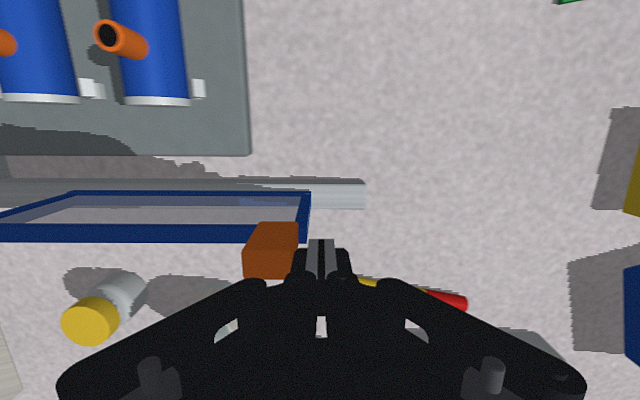

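>>> jog_arm(motion=[{"x":-0.1,"y":0,"z":0,"wx":0.03,"wy":0,"wz":0,"claw":0},{"x":-0.2,"y":0,"z":0,"wx":0.03,"wy":0,"wz":0,"claw":0},{"x":-0.3,"y":0,"z":0,"wx":0.03,"wy":0,"wz":0,"claw":0},{"x":-0.4,"y":0,"z":0,"wx":0.03,"wy":0,"wz":0,"claw":0},{"x":-0.5,"y":0,"z":0,"wx":0.03,"wy":0,"wz":0,"claw":0},{"x":-0.6,"y":0,"z":0,"wx":0.03,"wy":0,"wz":0,"claw":0}])

```text
time: 37.42
eef_pos: [0.665, 0.0159, 0.1293]
orientation: [-1.57, -0.001, 1.571]
force: [-1.0, 1.5, 0.6]
width: 0.0001
```

```bash
python3 - <<'E'
from h import *
f=grab("top"); q=f["color"][130:180,300:480,::-1]; cv2.imwrite("pics/g1.png",cv2.resize(q,None,fx=4.4,fy=4.4,interpolation=cv2.INTER_CUBIC)); print(tool()[0],ctrl.state()["force"])
E
```

```text
[0.66517032 0.01488466 0.12933463] [-1.24551343  0.90700457 -0.25646475]
```

View pics/g1.png

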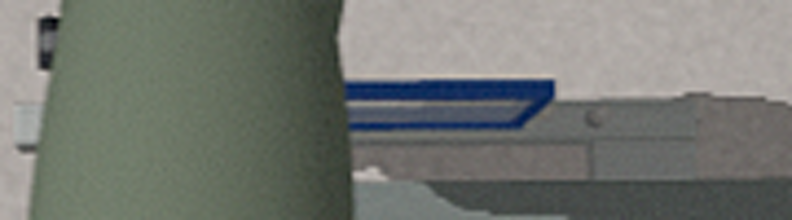

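>>> jog_arm(motion=[{"x":-0.1,"y":0,"z":0,"wx":0,"wy":0,"wz":0,"claw":0},{"x":-0.2,"y":0,"z":0,"wx":0,"wy":0,"wz":0,"claw":0},{"x":-0.3,"y":0,"z":0,"wx":0,"wy":0,"wz":0,"claw":0},{"x":-0.4,"y":0,"z":0,"wx":0,"wy":0,"wz":0,"claw":0},{"x":-0.5,"y":0,"z":0,"wx":0,"wy":0,"wz":0,"claw":0}])

```text
time: 38.1
eef_pos: [0.6652, -0.0118, 0.1295]
orientation: [-1.57, -0.007, 1.572]
force: [-0.9, 14.1, 1.7]
width: 0.0
```

>>> jog_arm(motion=[{"x":-0.08,"y":0,"z":0,"wx":0,"wy":0,"wz":0,"claw":0},{"x":-0.16,"y":0,"z":0,"wx":0,"wy":0,"wz":0,"claw":0},{"x":-0.24,"y":0,"z":0,"wx":0,"wy":0,"wz":0,"claw":0}])

```text
time: 38.48
eef_pos: [0.6653, -0.0282, 0.1295]
orientation: [-1.57, -0.001, 1.572]
force: [-0.4, 11.1, 1.9]
width: -0.0005
```

>>> jog_arm(motion=[{"x":-0.08,"y":0,"z":0,"wx":0,"wy":0,"wz":0,"claw":0},{"x":-0.16,"y":0,"z":0,"wx":0,"wy":0,"wz":0,"claw":0},{"x":-0.24,"y":0,"z":0,"wx":0,"wy":0,"wz":0,"claw":0}])

```text
time: 38.85
eef_pos: [0.6652, -0.0286, 0.1299]
orientation: [-1.572, -0.03, 1.579]
force: [-1.9, 44.6, 6.2]
width: 0.0001
```

```bash
python3 - <<'E'
from h import *
f=grab("top"); q=f["color"][130:180,300:480,::-1]; cv2.imwrite("pics/g2.png",cv2.resize(q,None,fx=4.4,fy=4.4,interpolation=cv2.INTER_CUBIC)); print(tool()[0],ctrl.state()["force"])
E
```

```text
[ 0.66521117 -0.02845862  0.12993678] [-0.93024656 39.18316864  5.86406173]
```

View pics/g2.png

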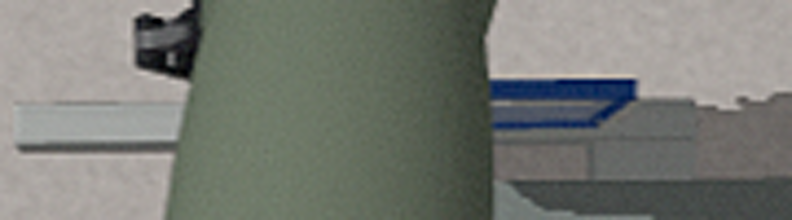

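>>> jog_arm(motion=[{"x":0.3,"y":0,"z":0,"wx":0,"wy":0,"wz":0,"claw":0},{"x":0.6,"y":0,"z":0,"wx":0,"wy":0,"wz":0,"claw":0},{"x":1,"y":-0.6,"z":0,"wx":0,"wy":0,"wz":0,"claw":0},{"x":1,"y":-1.4,"z":0,"wx":0,"wy":0,"wz":0,"claw":0},{"x":1.6,"y":-2.2,"z":0.5,"wx":0,"wy":0,"wz":0,"claw":0},{"x":2.4,"y":-2.8,"z":1,"wx":0,"wy":0,"wz":0,"claw":0},{"x":3.2,"y":-3,"z":1.5,"wx":0,"wy":0,"wz":0,"claw":0},{"x":4,"y":-3,"z":1.8,"wx":0,"wy":0,"wz":0,"claw":0},{"x":4.2,"y":-3,"z":2,"wx":0,"wy":0,"wz":0,"claw":0},{"x":4.2,"y":-3,"z":2,"wx":0,"wy":0,"wz":0,"claw":0}])

```text
time: 40.15
eef_pos: [0.5451, 0.2092, 0.3099]
orientation: [-1.571, 0.0, 1.572]
force: [1.0, 0.1, 0.4]
width: 0.0001
```

```bash
python3 - <<'E'
from h import *
print(tool()[0],ctrl.state()["force"])
f=grab("top"); im=f["color"][130:260,330:500,::-1]; cv2.imwrite(f"pics/g3.png",cv2.resize(im,None,fx=4.5,fy=4.5,interpolation=cv2.INTER_CUBIC))
for b in blobs(f,"orange",20,(300,130,440,165)): print(b["c"],cv2.boundingRect(b["q"]),cast(f,b["c"],.152))
B=blobs(f,"blue",300,(350,170,445,250))
for b in B: mid,a,L=vessel(f,b); print(mid.round(4),L.round(4))
W=[cast(f,b["c"],.06)[0] for b in blobs(f,"blue",8,(445,185,485,235))]; print(len(W),np.mean(W,0),cast(f,(462.5,211),.02))
for b in blobs(f,"orange",8,(350,175,445,225)): print("port",b["c"],cv2.boundingRect(b["q"]))
f=grab("scene"); im=f["color"][190:320,160:370,::-1]; cv2.imwrite(f"pics/g4.png",cv2.resize(im,None,fx=3.8,fy=3.8,interpolation=cv2.INTER_CUBIC))
f=grab("wrist","w23")
E
```

```text
[0.54511038 0.20924326 0.30994243] [0.95811874 0.08718902 0.37980754]
(364.70393374741195, 148.57556935817803) (359, 144, 12, 10) [[ 0.65718678 -0.0525182   0.152     ]]
[ 0.5209 -0.0616  0.06  ] 0.1192
[ 0.5185 -0.1415  0.06  ] 0.1218
[ 0.5209 -0.2216  0.06  ] 0.1196
8 [ 0.51932587 -0.31231541  0.06      ] [[ 0.51889206 -0.313301    0.02      ]]
port (399.99393939393934, 196.75151515151512) (397, 194, 7, 7)
port (431.93939393939394, 195.54545454545453) (430, 192, 8, 7)
```

View pics/g3.png

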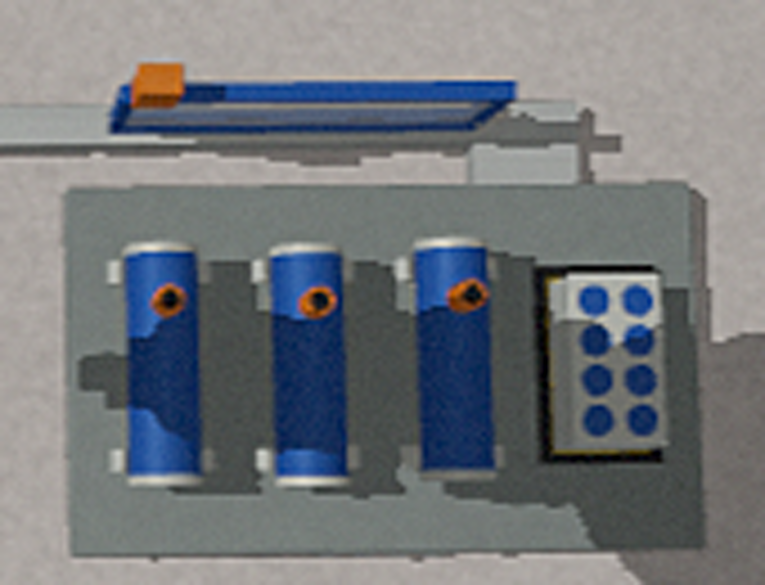

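View pics/g4.png

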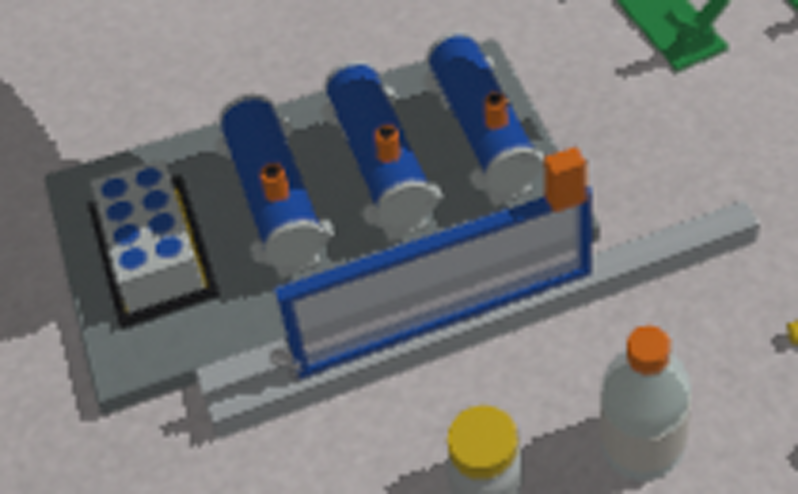

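```bash
python3 - <<'E'
from h import *
f=grab("scene"); im=f["color"][225:300,225:335,::-1]; cv2.imwrite(f"pics/g5.png",cv2.resize(im,None,fx=7,fy=7,interpolation=cv2.INTER_CUBIC))
u=lambda x,y:(160+x/3.8,190+y/3.8)
print(cast(f,[u(595,232),u(285,358),u(300,372),u(590,272)],.025).round(3))
E
cp pics/scene0.png /tmp/; python3 -c "
import cv2;im=cv2.imread('pics/scene0.png')[225:300,225:335];cv2.imwrite('pics/g6.png',cv2.resize(im,None,fx=7,fy=7,interpolation=cv2.INTER_CUBIC))"
```

```text
[[ 0.637 -0.021  0.025]
 [ 0.649 -0.251  0.025]
 [ 0.663 -0.245  0.025]
 [ 0.668 -0.038  0.025]]
```

View pics/g5.png

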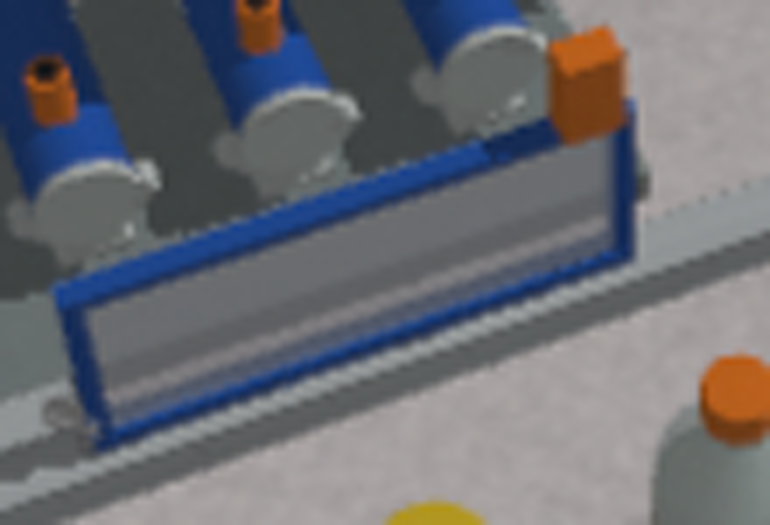

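View pics/g6.png

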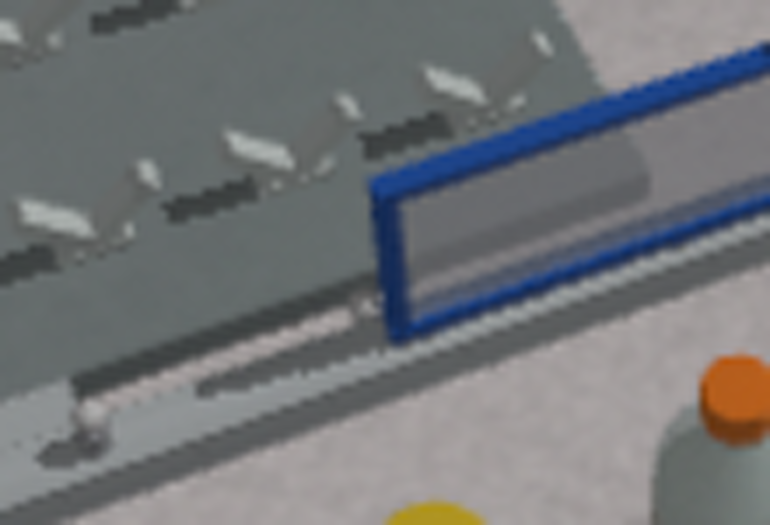

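View pics/w23.png

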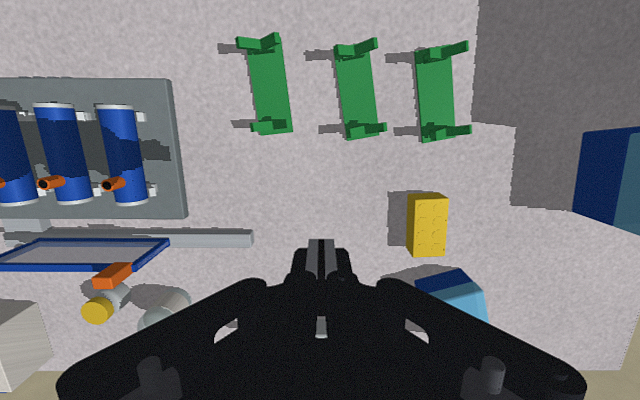

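>>> jog_arm(motion=[{"x":-0.9,"y":0,"z":0,"wx":0,"wy":0,"wz":0,"claw":0},{"x":-1.8,"y":0,"z":0,"wx":0,"wy":0,"wz":0,"claw":0},{"x":-2.7,"y":0,"z":0,"wx":0,"wy":0,"wz":0,"claw":0},{"x":-3.6,"y":0,"z":0,"wx":0,"wy":0,"wz":0,"claw":0},{"x":-4.5,"y":0,"z":0,"wx":0,"wy":0,"wz":0,"claw":0},{"x":-5.4,"y":0,"z":0,"wx":0,"wy":0,"wz":0,"claw":0},{"x":-6.3,"y":0,"z":0,"wx":0,"wy":0,"wz":0,"claw":0},{"x":-7.1,"y":0.6,"z":0,"wx":0,"wy":0,"wz":0,"claw":0},{"x":-7.1,"y":0.6,"z":0,"wx":0,"wy":0,"wz":0,"claw":0},{"x":-7.1,"y":0.6,"z":0,"wx":0,"wy":0,"wz":0,"claw":0}])

```text
time: 41.6
eef_pos: [0.5451, -0.2176, 0.2731]
orientation: [-1.569, -0.002, 1.569]
force: [0.2, -0.1, 0.7]
width: -0.0002
```

```bash
python3 - <<'E'
from h import *
f=grab("wrist","w24"); print(tool()[0])
im=f["color"][150:300,230:470,::-1]; cv2.imwrite("pics/w24c.png",cv2.resize(im,None,fx=3.3,fy=3.3,interpolation=cv2.INTER_CUBIC))
E
```

```text
[ 0.54551804 -0.21696346  0.27379783]
```

View pics/w24.png

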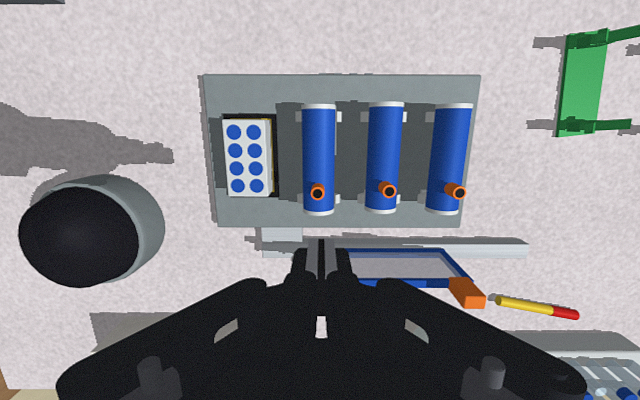

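View pics/w24c.png

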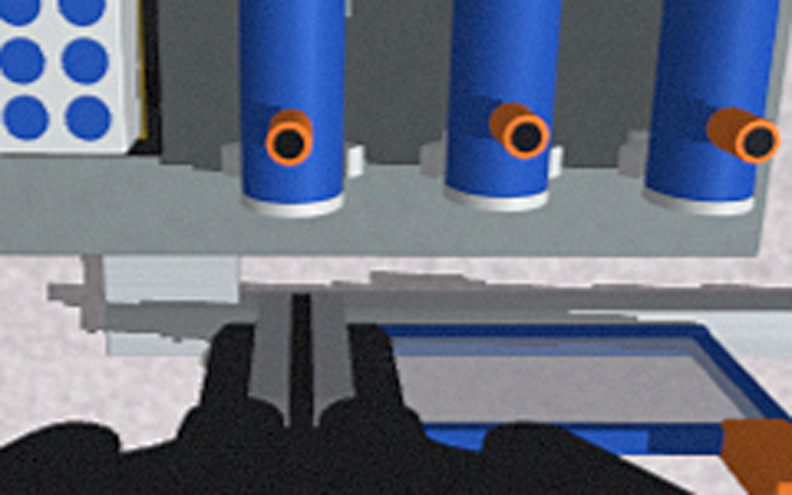

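>>> jog_arm(motion=[{"x":1,"y":0,"z":0.5,"wx":0,"wy":0,"wz":0,"claw":0},{"x":1.5,"y":0,"z":0.5,"wx":0,"wy":0,"wz":0,"claw":0},{"x":1.5,"y":0,"z":0.5,"wx":0,"wy":0,"wz":0,"claw":0},{"x":1.5,"y":0,"z":0.5,"wx":0,"wy":0,"wz":0,"claw":0}])

```text
time: 42.15
eef_pos: [0.5162, -0.1265, 0.2745]
orientation: [-1.572, 0.0, 1.573]
force: [-0.7, -0.7, 0.4]
width: 0.0001
```

```bash
python3 - <<'E'
from h import *
f=grab("wrist","w25"); print(tool()[0])
im=f["color"][220:330,180:380,::-1]; cv2.imwrite("pics/w25c.png",cv2.resize(im,None,fx=4,fy=4,interpolation=cv2.INTER_CUBIC))
for b in blobs(f,"blue",900,(150,100,420,280)):
    mid,a,L=vessel(f,b); print(mid.round(4),np.degrees(a[1]).round(2),L.round(4))
W=[cast(f,b["c"],.06)[0] for b in blobs(f,"blue",50,(100,100,210,280)) if b["a"]<250]; print(len(W),np.mean(W,0),np.array(W).round(4).tolist())
for b in blobs(f,"orange",40): print(b["c"],cv2.boundingRect(b["q"]))
E
```

```text
[ 0.51611725 -0.12696453  0.27419033]
[ 0.5205 -0.2211  0.06  ] -0.21 0.1197
[ 0.5185 -0.1407  0.06  ] -0.42 0.1205
[ 0.52   -0.0603  0.06  ] -0.16 0.1196
8 [ 0.51920732 -0.31147115  0.06      ] [[0.4862, -0.3233, 0.06], [0.5081, -0.3235, 0.06], [0.5302, -0.3235, 0.06], [0.5522, -0.3236, 0.06], [0.4861, -0.2993, 0.06], [0.5083, -0.2994, 0.06], [0.5303, -0.2996, 0.06], [0.5524, -0.2997, 0.06]]
(241.2258064516129, 213.64157706093187) (233, 206, 18, 17)
(308.9600420609884, 211.95373291272344) (303, 204, 13, 17)
(375.47295968534905, 213.55162241887905) (368, 206, 16, 17)
```

View pics/w25.png

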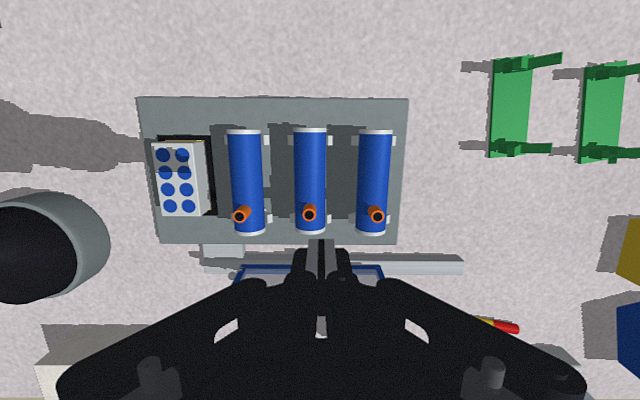

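View pics/w25c.png

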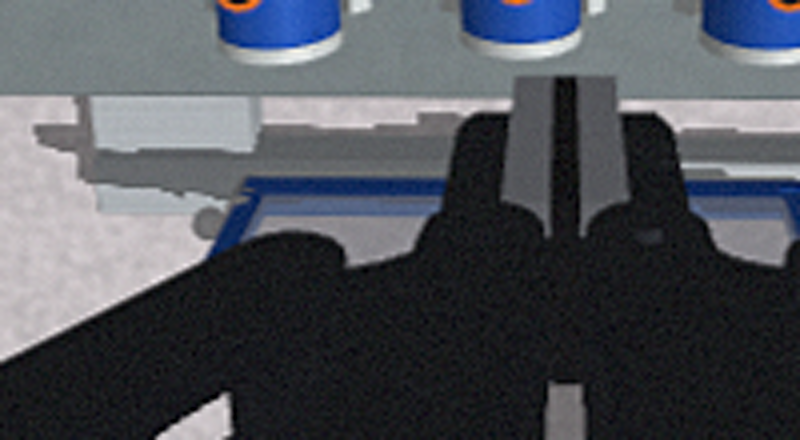

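```bash
python3 - <<'E'
from h import *
f=grab("wrist")
for m,mid in (((240,215.5),[.5205,-.2211,.06]),((309,214),[.5185,-.1407,.06]),((376.5,215),[.52,-.0603,.06])): print(mouth(f,m,mid,0))
t=grab("top"); print("pin",cast(t,(330+481/4.5,130+118/4.5),.035).round(4))
s=grab("scene"); im0=cv2.imread("pics/scene0.png")
print("scene pin g6",cast(s,(225+92/7,225+415/7),.035).round(4),"tab g5",cast(s,(225+65/7,225+412/7),.04).round(4))
for c in("orange","yellow"):
    for b in blobs(t,c,60,(255,85,420,135)): print(c,np.round(b["c"],1))
E
```

```text
mouth angle 0.7 along 0.0307
mouth angle 0.6 along 0.0307
mouth angle -2.1 along 0.0302
pin [[ 0.6589 -0.2493  0.035 ]]
scene pin g6 [[ 0.659  -0.2442  0.035 ]] tab g5 [[ 0.6573 -0.2528  0.04  ]]
orange [362.5  98.4]
yellow [293.2 119.4]
yellow [401.  111.6]
```

>>> jog_arm(motion=[{"x":-0.5,"y":0,"z":-0.8,"wx":0,"wy":0,"wz":0,"claw":0},{"x":-1.2,"y":0,"z":-1.6,"wx":0,"wy":0,"wz":0,"claw":0},{"x":-1.6,"y":0,"z":-2.4,"wx":0,"wy":0,"wz":0,"claw":0},{"x":-1.6,"y":0,"z":-2.6,"wx":0,"wy":0,"wz":0,"claw":0},{"x":-1.6,"y":0,"z":-2.6,"wx":0,"wy":0,"wz":0,"claw":0}])

```text
time: 42.98
eef_pos: [0.6718, -0.2236, 0.2716]
orientation: [-1.569, -0.002, 1.57]
force: [-0.0, -0.1, -0.4]
width: 0.0001
```

```bash
python3 - <<'E'
from h import *
f=grab("wrist","w26"); print(tool()[0], proj(f,[.659,-.2466,.04]))
u,v=proj(f,[.659,-.2466,.04])[0].astype(int)
im=f["color"][max(v-60,0):v+60,u-80:u+80,::-1]; cv2.imwrite("pics/w26c.png",cv2.resize(im,None,fx=5,fy=5,interpolation=cv2.INTER_CUBIC))
E
```

```text
[ 0.67121178 -0.22324108  0.272315  ] [[302.91894925 167.51304978]]
```

View pics/w26c.png

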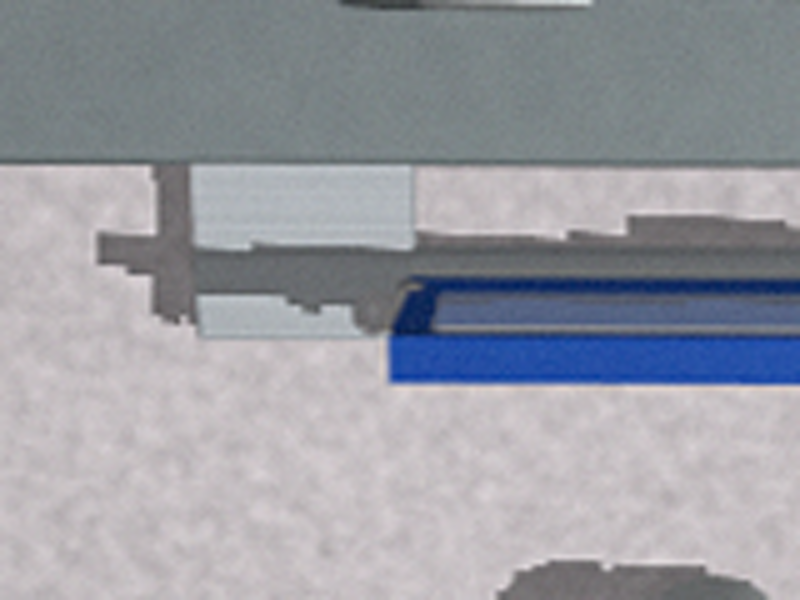

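```bash
python3 - <<'E'
from h import *
print(ctrl.state()["time"],ctrl.state()["force"]); print(ticket.finish_job())
E
```

```text
43.025 [-1.20711658  0.04668117 -0.4198967 ]
the job is handed in; nothing more can be done
None
```

The sampler is loaded and the guard is shut, and I handed the job in at 43 s. I couldn't see the latch pin clearly, so its click is inferred rather than confirmed.

- **Vessels:** All three were there and each has its own cradle. Their middles are about 1–3 mm from the cradle centres. The ports face the guard and are within about 2° of straight up.
- **Wash block:** It had been knocked about 3 cm before I picked it up, so I measured it again first. It now sits in the pocket about 1 mm or less from centre, about 0.3° off square. The gripper was 37.5 mm above the table at release, which puts the block on the pocket floor.
- **Guard:** I pushed it about 110 mm to a hard stop. The last push reached 45 N, well above the latch's 10 N. In the last close view, part of the pin seems to stand behind the guard's end piece.
- **Other items:** The bottle, jar and marker are still in the same spots in the top view. The gripper was clear of everything, with no force reading above noise.

**Disagreements between measurements:**
- The top and wrist cameras differ by about 1–2 mm, within the calibration tolerance.
- The first lean estimate for the vessel that started furthest from the deck was too low, at 41–50°. A closer view gave 56°, and I used that.
- Readings of the middle vessel's port tilt right after placing ranged from 1.7° to 4.3°. The last checks gave 0.6° and 0.8°, all inside the 8° limit.

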